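# Clamp the carrier plate, record a batch of check weights, and put them in the tray

## Robot

A 6-joint arm with a two-finger parallel gripper is mounted at the origin on a cart in front of the work surface, level with it; the furniture and walls round the work are solid. World frame = base frame: x ahead of the robot, y to its left, z up, the work surface at z = 0. Lengths are in m, angles in rad, forces in N, time in s.
With the tool pointing down it reaches from about 0.25 to 0.775 m from the base axis. Payload 4 kg.
Tool frame: the origin (TCP) lies at the very end of the fingers, on their centre line; the grasp point (between the pads) lies 19 mm behind it (robot.pinch_z is the distance from the TCP to the grasp point, in m); z points along the fingers, y is the line along which they close (so a half turn about z gives the same grasp; the last joint's range is limited). The gripper opens to 94 mm and grips with 3 to 60 N. Pads are 16 mm wide; open, the fingers measure 119 mm over their backs; the gripper's body (75 mm by 177 mm) begins 78 mm behind the grasp point.
Start: joints at [1.218, 0.087, 1.371, -0, 1.684, -0.103], TCP at [0.136, 0.533, 0.206] pointing down, gripper open.
Joint ranges: [-3.1, 3.1], [-0.76, 2.03], [0.27, 2.55], [-1.08, 4.22], [0.17, 2.65], [-2.57, 2.57]. Speed limits (rad/s): [2.79, 2.79, 3.14, 3.14, 3.14, 3.14].

## Interface

Orientations are given as [roll, pitch, yaw] about the fixed x, y, z axes, in that order (R = Rz(yaw) Ry(pitch) Rx(roll)).
In Python, from bench import robot gives the robot as it stands.
- The arm moves only by the tool arm_command, never from a script. Its argument "targets" is one flat list of numbers, 7 for each row, row after row: the turn, a rotation vector about the tool's x, y, z in degrees, then the shift along the tool's x, y, z in mm, then the closure, from -1 (fully open) to 1 (shut). In form: [ax, ay, az, x, y, z, hand, ax, ay, az, x, y, z, hand, ...]. A call has 1 to 20 rows; each row is the pose to reach, as a shift and turn from the pose commanded when the call began, along the tool's axes at that moment; what a row does not reach only later rows make up. A row lasts 1/10 s, in which the tool goes at most 50 mm and 8.59 degrees, less where a joint would pass 70% of its speed; a pose out of reach is approached as far as the arm can. A call with a gripper value outside its range is refused whole. The fingers move at their own pace and stop on an object; the grip force is fixed at half the most. Time passes only in rows, so rows that repeat a pose let the fingers close. It gives the time, the measured TCP pose, the force, the opening and the grip force at its end, in the units of the state.
- robot.get_obs(): the state, without advancing time (a new reading comes with each control period).
- robot.snapshot(name): name is "scene" or "side" or "wrist"; returns a dict with "color" (384x512x3 uint8, red, green, blue), "range_z" (384x512 float32, m along the optical axis (not along the pixel's ray), 0 where there is no reading), "fx", "fy", "cx", "cy" (pixels), "T" (4x4, takes a point from camera to world coordinates); the wrist camera has in their place "T_tool_cam" (4x4, takes a point from camera to tool coordinates, whose origin is the TCP and whose axes are the flange's). Camera axes: x right, y down, z forward; pixel columns grow to the right and rows downward; lengths in m; the calibration is good to about 2 mm. A picture is of the moment at which its call begins: read the wrist's pose just before it.
- robot.close_job(): hands the job in; it is judged then, once.
The state is a dict: "time": time; "joint_positions": joint angles; "qvel": joint speeds; "joint_torque": joint torques, N m; "tool_pos": TCP position; "ee_rot": TCP orientation; "wrist_force": force on the tool from outside, world axes, zero at the start; "wrist_torque": the same for the moment, N m; "width": finger opening in m; "finger_force": force on a finger pad.
Only numpy, scipy, OpenCV 4.12 (cv2) and the standard library are available. Lean on these libraries where they do the work, as an engineer would, in place of code of your own. Each camera call takes 0.05 s, during which the arm holds its last target. There are 200 camera calls.

## Task

Record the scale's check weights with the code reader: push the carrier plate by its black grip bar fully home against the two dowels and the end stop of the fixture, and only then wind the handwheel clockwise until the jaw presses on the plate. Stand every check weight that waits left of the fixture on the plate, squeeze the reader's trigger fully for a moment and let it go. Finally wind the jaw all the way back and stand all the weights upright in the shallow grey tray, leaving the plate at its stops and the spice shaker and the brown jar where they are.

Things in the scene. Friction and masses are not known exactly. Their poses are not given: they have to be found in the camera images.
- fixture: fixed clamping fixture: dark steel bed, x -120 to +85, y -295 to +140 mm, top at z = 12 mm. Origin on the table; x away from the robot, y to its left at yaw 0. Two dowels 12 mm thick, centres x = +71, y = +/-60 mm, tops z = 24 mm. End-stop block, x -45 to +5 mm, face at y = +105, top z = 25 mm. The plate is home when its origin is at x = 0, y = 0, z = 12 mm with the same yaw.
- plate: loose aluminium plate 130 (x) x 210 (y) x 14 mm thick, about 0.4 kg, on the fixture bed; origin at the centre of its underside, axes like the fixture's. Rim round its top 4 mm wide, 5 mm high. A black grip bar, 12 mm thick (x), 50 mm long (y), stands at x = -55, y = 0, z = 14 to 44 mm: grip it to slide and turn the plate. Four faint rings at x = +12, y = +/-21, +/-63 mm show places for weights.
- wheel (a joint): handwheel angle in rad, grows clockwise seen from above, which moves the jaw out 10 mm per rad; starts at 0 to 1.5; 0 = jaw fully back; about 8.0 = jaw on the home plate, where it goes stiff. Black wheel, 120 mm diameter, upright axis at x = -20, y = -247.5 mm of the fixture, rim top z = 64 mm. Takes about 0.12 N m and stays where it is left.
- crank_knob (a point): middle of the grey upright crank knob on the wheel, 84 mm above the table; knob 22 mm thick, z = 66 to 102 mm, spins freely on its pin, 46 mm from the wheel axis (at wheel angle 0 on the fixture's +x side of it). Grip it from above and lead it round.
- jaw: steel clamping jaw 60 mm wide, 14 mm high, geared to the wheel, slides along the fixture's y. Origin at the middle of its front face: x = -20 mm, z = 20 mm, y = -185 mm + travel in the fixture's frame; travel = 10 mm per rad of the wheel, 0 when fully back, 80 mm when it touches the home plate.
- reader_grip (a point): squeeze point, 132 mm above the table, axes of the reader: x away from the plate. Reader fixed upside-down on a foot behind the dowels, grip up. Grip: x = -2 to +28, y +/-14 mm, ends 28 mm above this point. Trigger blade in front of it: x = -22 to -13, y +/-9 mm, tip 15 mm above, hinge 53 mm below. Squeeze both together along x (50 mm free, 40 mm squeezed). The housing under the grip ends 62 mm below.
- trigger (a joint): trigger hinge in rad: 0 released, 0.22 fully squeezed; springs back when let go. Takes about 6 N near its tip.
- tray: fixed grey plastic tray, 230 (x) x 120 (y) x 9 mm high, walls and floor 4 mm thick. Origin at the centre of its underside. Room for four weights in a row along its x, for instance at x = -66, -22, +22, +66 mm.
- weight_a: low steel check weight, a disc 36 mm in diameter and 15 mm high with a 13 mm knob on top (21 mm in all), about 0.11 kg; origin at the centre of its underside, z up; grip it round the disc from above. Absent in some starts.
- weight_b: low steel check weight, a disc 36 mm in diameter and 15 mm high with a 13 mm knob on top (21 mm in all), about 0.11 kg; origin at the centre of its underside, z up; grip it round the disc from above. Absent in some starts.
- weight_c: low steel check weight, a disc 30 mm in diameter and 15 mm high with a 13 mm knob on top (21 mm in all), about 0.08 kg; origin at the centre of its underside, z up; grip it round the disc from above. Absent in some starts.
- weight_d: low steel check weight, a disc 30 mm in diameter and 15 mm high with a 13 mm knob on top (21 mm in all), about 0.08 kg; origin at the centre of its underside, z up; grip it round the disc from above. Absent in some starts.
- shaker: spice shaker with a black cap, 41 mm diameter, 105 mm high, bystander, leave it; origin at the centre of its underside
- jar: brown jar with a white cap beyond the tray, 50 mm diameter, 90 mm high, bystander, leave it; origin at the centre of its underside
There are look-alikes about, which are no part of the job. Leave any red look-alike of the weight_a alone.

How it is judged:
On the way, in this order (a step that is already met when the one before it is completed fails the run):
1. the plate lies home against both dowels and the end stop, the jaw still clear of it (x of plate in the frame of fixture between -0.0025 and 0.0025 m and y of plate in the frame of fixture between -0.0025 and 0.0025 m and z of plate in the frame of fixture between 0.009 and 0.015 m and angle between the x axis of plate and the x axis of fixture, either way round below 0.025 rad and y of jaw in the frame of fixture below -0.115 m), for 0.2 s.
2. the jaw has been wound up until it presses on the plate, the plate still home (x of plate in the frame of fixture between -0.0025 and 0.0025 m and y of plate in the frame of fixture between -0.0025 and 0.0025 m and z of plate in the frame of fixture between 0.009 and 0.015 m and angle between the x axis of plate and the x axis of fixture, either way round below 0.025 rad and contact force between jaw and plate above 1.5 N), for 0.2 s.
3. all weights stand on the clamped plate and the trigger is squeezed (x of plate in the frame of fixture between -0.0025 and 0.0025 m and y of plate in the frame of fixture between -0.0025 and 0.0025 m and z of plate in the frame of fixture between 0.009 and 0.015 m and angle between the x axis of plate and the x axis of fixture, either way round below 0.025 rad and x of weight_a in the frame of plate between -0.063 and 0.063 m and y of weight_a in the frame of plate between -0.103 and 0.103 m and z of weight_a in the frame of plate between 0.01 and 0.019 m and angle between each of weight_a, weight_b, weight_c, weight_d's own z axis and vertical below 0.1 rad and linear speed of each of weight_a, weight_b, weight_c, weight_d below 0.03 m/s and x of weight_b in the frame of plate between -0.063 and 0.063 m and y of weight_b in the frame of plate between -0.103 and 0.103 m and z of weight_b in the frame of plate between 0.01 and 0.019 m and x of weight_c in the frame of plate between -0.063 and 0.063 m and y of weight_c in the frame of plate between -0.103 and 0.103 m and z of weight_c in the frame of plate between 0.01 and 0.019 m and x of weight_d in the frame of plate between -0.063 and 0.063 m and y of weight_d in the frame of plate between -0.103 and 0.103 m and z of weight_d in the frame of plate between 0.01 and 0.019 m and y of jaw in the frame of fixture above -0.1085 m and value of joint trigger above 0.15 rad), for 0.3 s.
4. the trigger is let go (value of joint trigger below 0.03 rad), for 0.2 s.
At the end, for the whole second after the job is handed in: every weight stands upright (within 0.1 rad) and at rest on the tray's floor; the jaw is fully back (within 5 mm); the trigger is released; the plate still lies within 6 mm of its home place (x of weight_a in the frame of tray between -0.11 and 0.11 m and y of weight_a in the frame of tray between -0.056 and 0.056 m and z of weight_a in the frame of tray between 0 and 0.01 m and angle between each of weight_a, weight_b, weight_c, weight_d's own z axis and vertical below 0.1 rad and linear speed of each of weight_a, weight_b, weight_c, weight_d below 0.03 m/s and x of weight_b in the frame of tray between -0.11 and 0.11 m and y of weight_b in the frame of tray between -0.056 and 0.056 m and z of weight_b in the frame of tray between 0 and 0.01 m and x of weight_c in the frame of tray between -0.11 and 0.11 m and y of weight_c in the frame of tray between -0.056 and 0.056 m and z of weight_c in the frame of tray between 0 and 0.01 m and x of weight_d in the frame of tray between -0.11 and 0.11 m and y of weight_d in the frame of tray between -0.056 and 0.056 m and z of weight_d in the frame of tray between 0 and 0.01 m and y of jaw in the frame of fixture below -0.18 m and value of joint trigger below 0.03 rad and x of plate in the frame of fixture between -0.006 and 0.006 m and y of plate in the frame of fixture between -0.006 and 0.006 m); the robot touches nothing.
It fails at once if the spice shaker or the brown jar is shifted by more than 3 cm (distance of any of shaker, jar from where it was at the start of the episode above 0.03 m).
Of weight_a, weight_b, weight_c, weight_d only 2 to 4 are there at a start; the rules pass over those that are not, and their reading is None.
At some moment in a run one of weight_a, weight_b, weight_c, weight_d may be knocked a few centimetres aside while the robot is not near it.
Once in a run the grip may slacken for a moment while it holds something.
It also fails if it takes over 210 s, if anything falls off the work surface, if the arm or the gripper's body presses on something with over 40 N, if the wrist force passes 120 N, or if a joint passes its speed limit or range.

## Working session

There is one attempt and no reset: what is moved stays moved. The work goes in short steps, Python scripts to look and compute and a tool call to move; the robot and the scene stay as the last step left them, time stands still between calls to the robot, and variables do not carry over. Pictures are saved under pics/ and viewed, at most 14 in all, crops included, and the job is handed in when it is done.

Besides the shell and the picture viewer there is one more tool, called after "Call:" as name(argument=value, ...), one argument or row to a line, values as JSON. arm_command: Moves the arm, as the interface text tells. Its arguments: {"type":"object","properties":{"targets":{"type":"array"}},"required":["targets"]}

```bash
ls; mkdir -p pics
cat > h.py <<'E'
import numpy as np, cv2
from scipy.spatial.transform import Rotation as R
from bench import robot
def snap(n,save=None):
    o=robot.get_obs(); s=robot.snapshot(n)
    if 'T' not in s or s.get('T') is None:
        T=np.eye(4); T[:3,:3]=R.from_euler('xyz',o['ee_rot']).as_matrix(); T[:3,3]=o['tool_pos']
        s['T']=T@s['T_tool_cam']
    if save: cv2.imwrite(save,s['color'][:,:,::-1])
    return s
def cloud(s):
    z=s['range_z']; v,u=np.mgrid[:z.shape[0],:z.shape[1]]
    P=np.stack([(u-s['cx'])/s['fx']*z,(v-s['cy'])/s['fy']*z,z],-1)
    return P@s['T'][:3,:3].T+s['T'][:3,3]
def ray(s,u,v,h):
    d=s['T'][:3,:3]@np.array([(u-s['cx'])/s['fx'],(v-s['cy'])/s['fy'],1]); o=s['T'][:3,3]
    return o+d*(h-o[2])/d[2]
def pose():
    o=robot.get_obs(); return np.array(o['tool_pos']),R.from_euler('xyz',o['ee_rot'])
def togo(p,yaw=None):
    "shift in mm (tool axes) and turn deg to put TCP at p, pointing down, tool y at world yaw"
    q,r=pose(); sh=r.inv().apply(np.array(p)-q)*1000
    out=[sh.round(1)]
    if yaw is not None:
        # tool: z down, y along yaw
        y=np.array([np.cos(yaw),np.sin(yaw),0]);best=None
        for s in(1,-1):
            z=np.array([0,0,-1.]);Y=y*s;X=np.cross(Y,z)
            d=(r.inv()*R.from_matrix(np.stack([X,Y,z],1))).as_rotvec(degrees=True)
            if best is None or abs(d).max()<abs(best).max():best=d
        out.append(best.round(1))
    return out
E
python3 - <<'E'
from h import *
import cv2
for n in('scene','side','wrist'):
    s=snap(n,f'pics/{n}0.png'); print(n,s['T'].round(3).tolist(),s['fx'])
o=robot.get_obs();print(o)
E
```

```text
pics
scene [[-0.865, -0.325, 0.383, 0.117], [-0.502, 0.53, -0.684, 0.836], [0.019, -0.783, -0.621, 0.812], [0.0, 0.0, 0.0, 1.0]] 369.26931489270146
side [[-0.948, -0.135, 0.288, 0.152], [-0.317, 0.33, -0.889, 1.414], [0.025, -0.934, -0.356, 0.644], [0.0, 0.0, 0.0, 1.0]] 489.2546929525008
wrist [[0.247, 0.938, 0.244, 0.066], [0.969, -0.239, -0.064, 0.551], [-0.001, 0.252, -0.968, 0.383], [0.0, 0.0, 0.0, 1.0]] 296.5143083343638
{'time': 0.15, 'joint_positions': array([ 1.21787623e+00,  8.77670460e-02,  1.37186386e+00, -3.62549481e-05,
        1.68363945e+00, -1.03088295e-01]), 'qvel': array([-0.00040694,  0.00143125, -0.00437654,  0.00025472, -0.00282308,
        0.00075224]), 'joint_torque': array([ 2.76657112e-03, -3.40641010e+01, -3.02794290e+01,  7.19410367e-02,
        3.04673798e-02, -1.24376284e-04]), 'tool_pos': array([0.13584571, 0.53252193, 0.20460495]), 'ee_rot': array([-3.13992015e+00, -1.36805733e-04,  2.89175669e+00]), 'wrist_force': array([-0.48559099,  0.68374084,  0.79650308]), 'wrist_torque': array([-0.00036405,  0.01518018,  0.03433469]), 'finger_force': 0.0, 'width': 0.09408803387438106}
```

View pics/scene0.png

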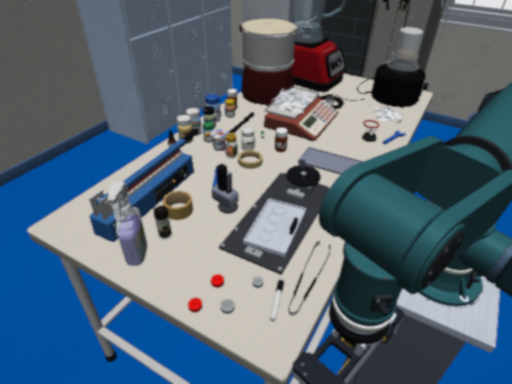

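View pics/side0.png

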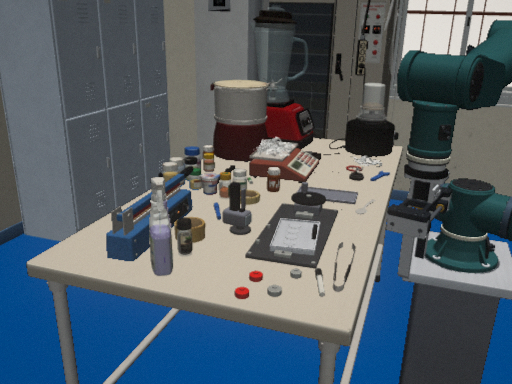

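Scene view: the candidates for weights are grey discs at (228,306) and (257,282) and red look-alikes at (218,280) and (195,304). The reader is at (226,190), plate at (275,222), grip bar at (293,226), wheel at (303,176), tray at (330,161), shaker at (163,222) and jar at (281,138). I choose the two grey discs. The side view agrees, with grey discs at (275,290) and (296,272).

Run:
```python
from h import *
ims=[]
for n in('scene','side'):
    s=snap(n);C=cloud(s);c=s['color'].astype(int)
    hsv=cv2.cvtColor(s['color'],cv2.COLOR_RGB2HSV)
    xy=C[...,:2];z=C[...,2]
    print(n)
    # fixture bed: dark, z 5..18
    m=((z>0.006)&(z<0.018)&(c.max(-1)<90)&(C[...,0]>0.1)&(C[...,0]<.75)).astype(np.uint8)
    k,l,st,ce=cv2.connectedComponentsWithStats(m)
    for i in np.argsort(-st[1:,4])[:2]+1:
        p=xy[l==i].astype(np.float32); r=cv2.minAreaRect(p); print('bed',st[i],r,z[l==i].mean())
    # wide: all comps above table z>0.004
    for nm,mm in(('white',(c.min(-1)>150)&(z>.018)&(z<.04)),('red',(hsv[...,1]>180)&(c[...,0]>120)&(z<.04)),('grey',(hsv[...,1]<40)&(z<.03)&(z>.004)&(c.max(-1)>90)&(c.max(-1)<200)),('tall',(z>.04)&(z<.2))):
        mm=(mm&(C[...,0]>.05)&(C[...,0]<.9)&(abs(C[...,1])<.9)&(s['range_z']>0)).astype(np.uint8)
        k,l,st,ce=cv2.connectedComponentsWithStats(mm)
        for i in range(1,k):
            if st[i,4]>25: p=C[l==i]; print(nm,ce[i].round(),st[i,4],'mean',p.mean(0).round(3),'min',p.min(0).round(3),'max',p.max(0).round(3))
# topview picture
s=snap('scene')
X,Y=np.meshgrid(np.arange(750),np.arange(500))
s2=s
# crop of weights
cv2.imwrite('pics/cropw.png',cv2.resize(cv2.imread('pics/scene0.png')[255:335,170:350],(720,320),interpolation=2))
cv2.imwrite('pics/cropf.png',cv2.resize(cv2.imread('pics/scene0.png')[130:275,190:350],(640,580),interpolation=2))
```

```text
scene
bed [ 220  174  108  100 2653] ((0.48793846368789673, 0.02561260759830475), (0.20015674829483032, 0.43282097578048706), 2.534402370452881) 0.011370837642884633
bed [219 203  18  10 100] ((0.6552553772926331, 0.08493848145008087), (0.05674479529261589, 0.04487839713692665), 34.1512565612793) 0.009118073598127989
white [322. 125.] 96 mean [ 0.593 -0.567  0.036] min [ 0.584 -0.724  0.029] max [ 0.606 -0.463  0.04 ]
white [274. 226.] 1780 mean [0.476 0.095 0.026] min [ 0.398 -0.021  0.02 ] max [0.55  0.197 0.033]
red [217. 280.] 99 mean [0.511 0.348 0.015] min [0.498 0.33  0.008] max [0.527 0.362 0.023]
red [195. 304.] 118 mean [0.516 0.437 0.015] min [0.502 0.42  0.009] max [0.532 0.452 0.023]
grey [330. 103.] 48 mean [ 0.659 -0.837  0.016] min [ 0.627 -0.886  0.005] max [ 0.711 -0.808  0.03 ]
grey [247. 147.] 68 mean [ 0.791 -0.259  0.019] min [ 0.772 -0.294  0.004] max [ 0.819 -0.248  0.03 ]
grey [218. 148.] 31 mean [ 0.889 -0.194  0.017] min [ 0.879 -0.203  0.004] max [ 0.9   -0.188  0.03 ]
grey [320. 150.] 27 mean [ 0.536 -0.412  0.007] min [ 0.494 -0.417  0.004] max [ 0.578 -
[... 4104 characters left out ...]
 0.414 0.024]
tall [276. 154.] 2284 mean [ 0.737 -0.55   0.091] min [ 0.588 -0.83   0.04 ] max [ 0.899 -0.311  0.2  ]
tall [233. 194.] 1258 mean [ 0.733 -0.04   0.081] min [ 0.627 -0.302  0.04 ] max [0.9   0.103 0.162]
tall [307. 198.] 535 mean [ 0.494 -0.139  0.064] min [ 0.435 -0.209  0.04 ] max [ 0.552 -0.082  0.104]
tall [152. 226.] 2710 mean [0.822 0.328 0.096] min [ 0.727 -0.024  0.04 ] max [0.9   0.433 0.2  ]
tall [442. 225.] 267 mean [0.059 0.027 0.098] min [ 0.05 -0.01  0.04] max [0.084 0.062 0.18 ]
tall [186. 229.] 502 mean [0.753 0.261 0.07 ] min [0.729 0.122 0.04 ] max [0.836 0.307 0.109]
tall [314. 229.] 48 mean [0.418 0.089 0.052] min [0.411 0.054 0.04 ] max [0.428 0.106 0.059]
```

View pics/wrist0.png

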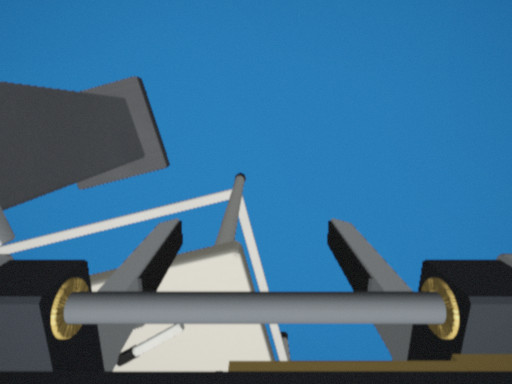

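View pics/cropf.png

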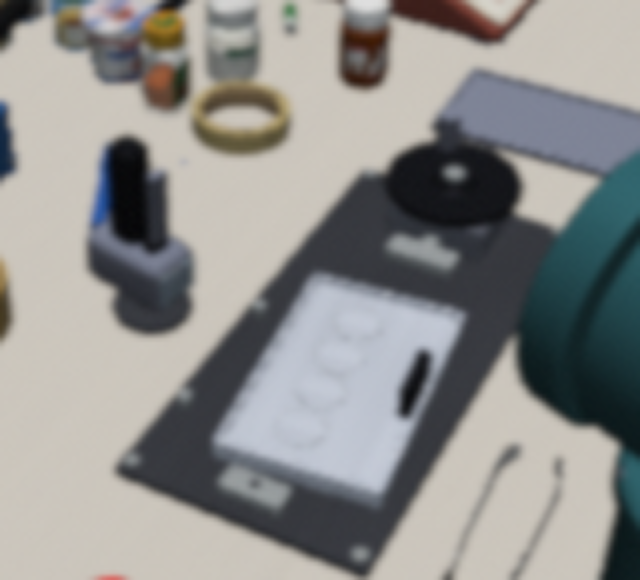

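The wrist view shows only floor and the table corner, so it's no use here. The crop shows the plate with its four rings at (300-360, 320-430), the bar at (415,380) and the wheel with its knob at (450,130). Next I move over the fixture to look from above.

Run:
```python
from h import *
print(togo([.44,.0,.36],np.radians(2.5)))
```

```text
[array([-426.3, -441.2, -154.6]), array([-0. ,  0. , 73.2])]
```

Call:
arm_command(
  targets=[0,0,73,-426,-441,-155,-1,0,0,73,-426,-441,-155,-1,0,0,73,-426,-441,-155,-1,0,0,73,-426,-441,-155,-1,0,0,73,-426,-441,-155,-1,0,0,73,-426,-441,-155,-1,0,0,73,-426,-441,-155,-1,0,0,73,-426,-441,-155,-1,0,0,73,-426,-441,-155,-1,0,0,73,-426,-441,-155,-1,0,0,73,-426,-441,-155,-1,0,0,73,-426,-441,-155,-1,0,0,73,-426,-441,-155,-1,0,0,73,-426,-441,-155,-1,0,0,73,-426,-441,-155,-1,0,0,73,-426,-441,-155,-1],
)

```text
time: 1.9
tool_pos: [0.4392, 0.0012, 0.3604]
ee_rot: [-3.141, -0.001, 1.619]
wrist_force: [-0.5, -0.3, -0.3]
width: 0.094
finger_force: 0.0
```

Run:
```python
from h import *
s=snap('wrist','pics/w1.png');print(pose()[0],robot.get_obs()['ee_rot'],robot.get_obs()['joint_positions'])
```

```text
[0.43909569 0.00146307 0.36043792] [-3.14156251e+00 -4.40083411e-04  1.61962400e+00] [-1.26272974e-01 -1.37512139e-01  1.28456604e+00  4.69662042e-04
  1.99464506e+00 -1.74907515e-01]
```

View pics/w1.png

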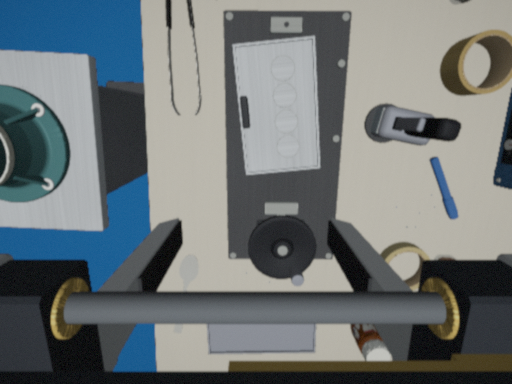

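The wrist view shows the bed (225-350, 12-260), plate (235-320, 40-172), bar at (245,112), dowels at (341,63) and (336,139), stop at (287,25), wheel at (282,248) with knob at (298,280), reader at (405,124), tray (210-313, 322-350) and jar at (370,345).

```bash
cat >> h.py <<'E'
def rays(s,l,h):
    v,u=np.nonzero(l); d=np.stack([(u-s['cx'])/s['fx'],(v-s['cy'])/s['fy'],np.ones(len(u))],1)@s['T'][:3,:3].T
    o=s['T'][:3,3]; return o[:2]+d[:,:2]*((h-o[2])/d[:,2])[:,None]
def big(m,n=1):
    k,l,st,ce=cv2.connectedComponentsWithStats(m.astype(np.uint8)); i=np.argsort(-st[1:,4])[:n]+1
    return [l==j for j in i]
def rect(p):
    c,(w,h),a=cv2.minAreaRect(p.astype(np.float32))
    return np.round([c[0],c[1],w,h,a],4)
E
python3 - <<'E'
from h import *
s=snap('wrist');C=cloud(s);c=s['color'].astype(int);z=C[...,2];mx=c.max(-1)
roi=np.zeros(z.shape,bool);roi[5:265,215:360]=1
b=big((mx<110)&(z<.02)&roi)[0]; print('bed',rect(rays(s,b,.012)))
roi[:]=0;roi[30:180,228:330]=1
p=big((mx>125)&(z>.018)&(z<.036)&roi)[0];print('plate',rect(rays(s,p,.029)),z[p].mean())
q=big((mx<80)&(z>.04)&roi)[0];print('bar',rect(rays(s,q,.056)),z[q].mean())
# dowels
for nm,(a,bb,c0,d) in dict(dow1=(52,75,330,352),dow2=(128,150,326,347)).items():
    roi[:]=0;roi[a:bb,c0:d]=1;m=(mx>120)&roi;m=big(m)[0];print(nm,cv2.minEnclosingCircle(rays(s,m,.024).astype(np.float32)),m.sum(),rays(s,m,.024).mean(0))
m=big((z>.055)&(z<.075)&(mx<70)&(C[...,0]<.6)&(C[...,1]<0)&(C[...,1]>-.25))[0];print('wheel',cv2.minEnclosingCircle(rays(s,m,.064).astype(np.float32)))
m=(z>.085)&(z<.12)&(C[...,0]<.6)&(C[...,0]>.38)&(C[...,1]<-.05)&(C[...,1]>-.26)
if m.any():
    for mm in big(m,2): print('knob',cv2.minEnclosingCircle(rays(s,mm,.102).astype(np.float32)),C[mm].mean(0),mm.sum())
m=(z>.145)&(z<.18)&(C[...,0]>.58)&(C[...,0]<.8)&(C[...,1]>0)&(C[...,1]<.16)
for mm in big(m,2): print('grip top',mm.sum(),rect(C[mm][:,:2]),C[mm].mean(0),C[mm].min(0),C[mm].max(0))
m=(z>.08)&(z<.142)&(C[...,0]>.58)&(C[...,0]<.8)&(C[...,1]>0)&(C[...,1]<.16)
for mm in big(m,2): print('reader mid',mm.sum(),rect(C[mm][:,:2]),C[mm].mean(0),C[mm].min(0),C[mm].max(0))
m=(z<.02)&(z>.003)&(C[...,1]<-.25)&(C[...,1]>-.5)&(C[...,0]>.3)&(C[...,0]<.65)
for mm in big(m,2): print('tray',mm.sum(),rect(C[mm][:,:2]),C[mm].min(0),C[mm].max(0))
m=(z>.02)&(z<.15)&(C[...,1]<-.2)&(C[...,1]>-.45)&(C[...,0]>.55)&(C[...,0]<.75)
for mm in big(m,2): print('jar',mm.sum(),C[mm].mean(0),C[mm].min(0),C[mm].max(0))
cv2.imwrite('pics/rd.png',cv2.resize(cv2.imread('pics/w1.png')[80:180,350:480],(780,600),interpolation=2))
E
```

```text
bed [0.4897 0.0224 0.2019 0.4296 2.5445]
plate [0.4748 0.0857 0.1302 0.2104 8.2043] 0.026537561915486722
bar [0.4207 0.0785 0.0097 0.046  8.3899] 0.05581999097005658
dow1 ((0.5854530334472656, 0.16328021883964539), 0.016994038596749306) 105 [0.58503955 0.16242368]
dow2 ((0.5916060209274292, 0.043210964649915695), 0.01851060800254345) 122 [0.59115962 0.04245539]
wheel ((0.4943644106388092, -0.14618414640426636), 0.05970003828406334)
knob ((0.5177962779998779, -0.1825205236673355), 0.014448649249970913) [ 0.51903323 -0.18404129  0.09848396] 171
grip top 567 [6.81600e-01 6.85000e-02 2.79000e-02 2.91000e-02 8.05546e+01] [0.67866131 0.06853277 0.15664974] [0.6666887  0.05417958 0.14507814] [0.69627774 0.08309252 0.16180583]
grip top 51 [6.51800e-01 7.25000e-02 1.50000e-02 7.30000e-03 7.42134e+01] [0.65197611 0.07268599 0.14580539] [0.64825452 0.06514481 0.14500209] [0.65634064 0.08041123 0.14788063]
reader mid 544 [6.68800e-01 7.02000e-02 2.74000e-02 4.32000e-02 8.12506e+01] [0.65948605 0.06986426 0.11824091] [0.64669619 0.05343101 0.08051774] [0.68810878 0.08285612 0.141981  ]
reader mid 3 [6.83400e-01 5.41000e-02 1.00000e-04 5.20000e-03 8.11466e+01] [0.6830227  0.05420777 0.13368045] [0.6808803  0.05377556 0.12658182] [0.68597618 0.05456932 0.13942069]
tray 2619 [ 0.4724 -0.3856  0.2303  0.077   2.8683] [ 0.35548174 -0.4289945   0.00300126] [ 0.58851956 -0.34162264  0.01117938]
tray 66 [ 0.3179 -0.2625  0.0219  0.0244  2.5762] [ 0.30640026 -0.27486947  0.00578424] [ 0.32827103 -0.25003712  0.01373116]
jar 965 [ 0.67506324 -0.33195782  0.06691324] [ 0.65746209 -0.35769166  0.02004519] [ 0.70458436 -0.31920202  0.09207359]
```

View pics/rd.png

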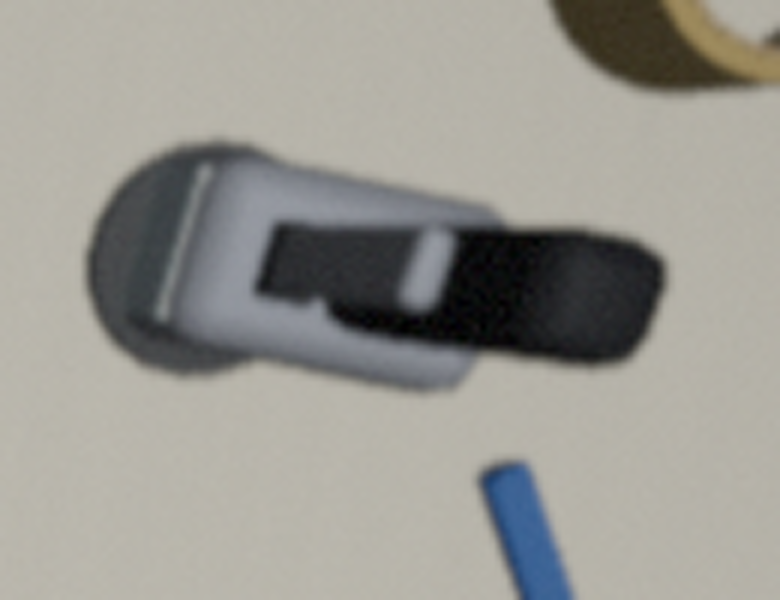

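The crop shows the reader's grip as the black part at (490-660, 230-360) and the trigger blade with its light tip at (425,270). Its axis is about -9 deg. Next is gripping the bar.

Run:
```python
from h import *
print(togo([.4207,.0785,.10],np.radians(8.3)),togo([.4207,.0785,.038]))
```

```text
[array([ 77.7, -14.7, 260.5]), array([ 0. , -0. , -5.5])] [array([ 77.7, -14.7, 322.5])]
```

Call:
arm_command(
  targets=[0,0,-5.5,78,-15,50,-1,0,0,-5.5,78,-15,100,-1,0,0,-5.5,78,-15,150,-1,0,0,-5.5,78,-15,200,-1,0,0,-5.5,78,-15,240,-0.2,0,0,-5.5,78,-15,280,-0.2,0,0,-5.5,78,-15,300,-0.2,0,0,-5.5,78,-15,315,-0.2,0,0,-5.5,78,-15,322,-0.2,0,0,-5.5,78,-15,322,-0.2,0,0,-5.5,78,-15,322,0.5,0,0,-5.5,78,-15,322,1,0,0,-5.5,78,-15,322,1,0,0,-5.5,78,-15,322,1,0,0,-5.5,78,-15,322,1,0,0,-5.5,78,-15,322,1,0,0,-5.5,78,-15,322,1],
)

```text
time: 3.7
tool_pos: [0.4207, 0.0774, 0.0386]
ee_rot: [-3.141, -0.0, 1.714]
wrist_force: [-2.6, 0.4, 2.3]
width: 0.0121
finger_force: 30.0
```

Run:
```python
from h import *
print(togo([.4475,.100,.038],np.radians(2.6)))
```

```text
[array([18.5, 29.8,  0.5]), array([-0.1,  0. ,  5.6])]
```

Call:
arm_command(
  targets=[0,0,2,4,7,0,1,0,0,4,8,14,0,1,0,0,5.7,12,20,0,1,0,0,5.7,14,24,0,1,0,0,5.7,14,25,0,1,0,0,5.7,14,26,0,1,0,0,5.7,14,26,0,1],
)

```text
time: 4.4
tool_pos: [0.4445, 0.0951, 0.0386]
ee_rot: [-3.141, -0.0, 1.614]
wrist_force: [-4.2, -0.1, 4.9]
width: 0.0118
finger_force: 30.0
```

Run:
```python
from h import *
print(togo([.4475,.100,.038],np.radians(2.6)))
```

```text
[array([4.7, 3.2, 0.6]), array([-0. , -0. , -0.1])]
```

Now I press toward the dowels (tool y) in small steps.

Call:
arm_command(
  targets=[0,0,0,0,1.5,0,1,0,0,0,0,3,0,1,0,0,0,0,4,0,1,0,0,0,0,4,0,1],
)

```text
time: 4.8
tool_pos: [0.4484, 0.0953, 0.0385]
ee_rot: [-3.14, -0.0, 1.614]
wrist_force: [-5.9, 0.4, 6.0]
width: 0.0116
finger_force: 30.0
```

Call:
arm_command(
  targets=[0,0,0,0,1,0,1,0,0,0,0,2,0,1,0,0,0,0,3,0,1,0,0,0,0,3,0,1],
)

```text
time: 5.2
tool_pos: [0.4485, 0.0953, 0.0386]
ee_rot: [-3.134, -0.0, 1.615]
wrist_force: [-13.9, -0.9, 13.1]
width: 0.0116
finger_force: 30.1
```

Call:
arm_command(
  targets=[0,0,0,1.5,-1,0,1,0,0,0,3,-1,0,1,0,0,0,4.5,-1,0,1,0,0,0,6,-1,0,1,0,0,0,6,-1,0,1],
)

```text
time: 5.7
tool_pos: [0.4483, 0.0963, 0.0385]
ee_rot: [-3.135, 0.011, 1.614]
wrist_force: [-9.4, -13.5, 11.0]
width: 0.0117
finger_force: 30.0
```

Call:
arm_command(
  targets=[0,0,0,1,0.5,0,1,0,0,0,2,1,0,1,0,0,0,3,1,0,1,0,0,0,3,1,0,1],
)

```text
time: 6.1
tool_pos: [0.4482, 0.0968, 0.0384]
ee_rot: [-3.133, 0.016, 1.614]
wrist_force: [-12.0, -18.9, 12.8]
width: 0.0115
finger_force: 30.0
```

Run:
```python
from h import *
s=snap('wrist','pics/w2.png')
cv2.imwrite('pics/w2c.png',cv2.resize(cv2.imread('pics/w2.png'),(768,576),interpolation=2))
```

```text
(no output)
```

View pics/w2c.png

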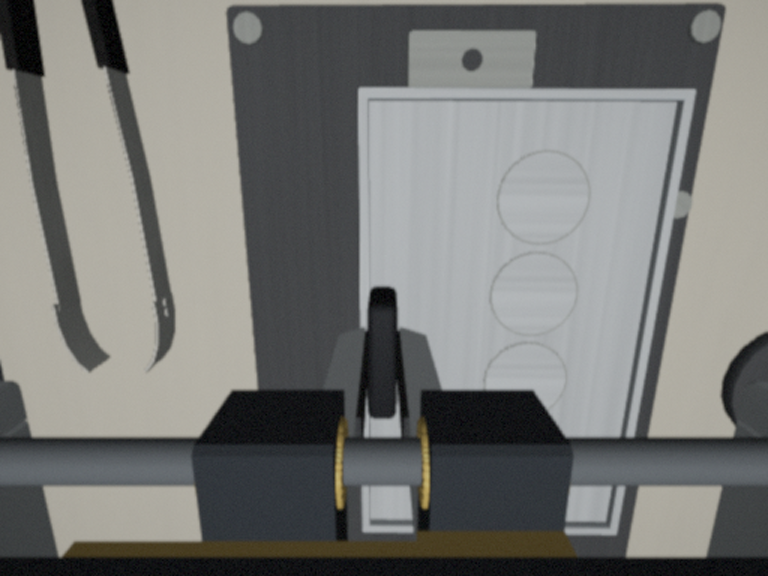

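The picture shows the plate's edge against the stop block (472,88) and against the dowel (684,205), so it is home. I relax the pressure, release and lift.

Call:
arm_command(
  targets=[0,0,0,-2.5,-1.5,0,1,0,0,0,-5,-3,0,1,0,0,0,-5,-3,0,1,0,0,0,-5,-3,0,0.4,0,0,0,-5,-3,0,0.2,0,0,0,-5,-3,0,0.2,0,0,0,-5,-3,-20,0,0,0,0,-5,-3,-60,-0.3,0,0,0,-5,-3,-110,-0.3,0,0,0,-5,-3,-130,-0.3,0,0,0,-5,-3,-130,-0.3],
)

```text
time: 7.25
tool_pos: [0.4515, 0.0998, 0.1727]
ee_rot: [3.132, -0.001, 1.615]
wrist_force: [-0.3, 0.4, -0.5]
width: 0.0612
finger_force: 0.0
```

Run:
```python
from h import *
print(togo([.5195,-.185,.17],np.radians(2.53)),robot.get_obs()['ee_rot'])
s=snap('scene');C=cloud(s);z=C[...,2];c=s['color']
p=big((c.min(-1)>125)&(z>.018)&(z<.036)&(abs(C[...,1]-.1)<.16)&(abs(C[...,0]-.5)<.1))[0];print('plate',rect(rays(s,p,.03)))
```

```text
[array([-287.5,   55.4,    3. ]), array([ 0.6, -0. , -0. ])] [ 3.13193379e+00 -8.59340094e-04  1.61466892e+00]
plate [0.507  0.1137 0.1395 0.235  2.3453]
```

Call:
arm_command(
  targets=[0.6,0,0,-50,10,0,-0.3,0.6,0,0,-100,20,0,-0.3,0.6,0,0,-150,30,-50,-0.3,0.6,0,0,-190,40,-100,-0.3,0.6,0,0,-190,55,-150,-0.3,0.6,0,0,-190,55,-170,-0.3,0.6,0,0,-190,55,-170,-0.3],
)

```text
time: 8.0
tool_pos: [0.5142, -0.0899, 0.3424]
ee_rot: [-3.139, 0.002, 1.612]
wrist_force: [0.6, -0.1, 0.2]
width: 0.0611
finger_force: 0.0
```

Run:
```python
from h import *
s=snap('wrist','pics/w3.png');C=cloud(s);c=s['color'].astype(int);z=C[...,2];mx=c.max(-1)
near=(abs(C[...,0]-.5)<.09)&(abs(C[...,1]-.1)<.13)
p=big((c.min(-1)>100)&(z>.02)&(z<.04)&near)[0];print('plate',rect(rays(s,p,.03)),p.sum())
m=(z>.09)&(z<.12)&(abs(C[...,0]-.5)<.08)&(abs(C[...,1]+.15)<.08)
for mm in big(m,2): print('knob',cv2.minEnclosingCircle(rays(s,mm,.102).astype(np.float32)),C[mm].mean(0),mm.sum())
m=big((z>.055)&(z<.075)&(mx<70)&(C[...,0]<.6)&(C[...,1]<0)&(C[...,1]>-.25))[0];print('wheel',cv2.minEnclosingCircle(rays(s,m,.064).astype(np.float32)))
print(togo([.5195,-.185,.072],np.radians(2.53)))
m=(z<.02)&(z>.003)&(C[...,1]<-.25)&(C[...,1]>-.5)&(C[...,0]>.3)&(C[...,0]<.65)
for mm in big(m,1): print('tray',mm.sum(),rect(C[mm][:,:2]),C[mm].min(0),C[mm].max(0))
cv2.imwrite('pics/w3c.png',cv2.resize(cv2.imread('pics/w3.png'),(640,480)))
```

```text
plate [0.5099 0.0702 0.1399 0.1506 2.3269] 8807
knob ((0.5205303430557251, -0.18463048338890076), 0.01232848595827818) [ 0.51998722 -0.18526599  0.10039243] 173
wheel ((0.4949553608894348, -0.14769227802753448), 0.05977234989404678)
[array([-95.7,   3.9, 267.9]), array([-0.4,  0.1, -0.1])]
tray 1949 [ 0.4907 -0.328   0.1854  0.0573  2.974 ] [ 0.39942127 -0.35965797  0.00300233] [ 0.58447109 -0.29493845  0.01081888]
```

View pics/w3c.png

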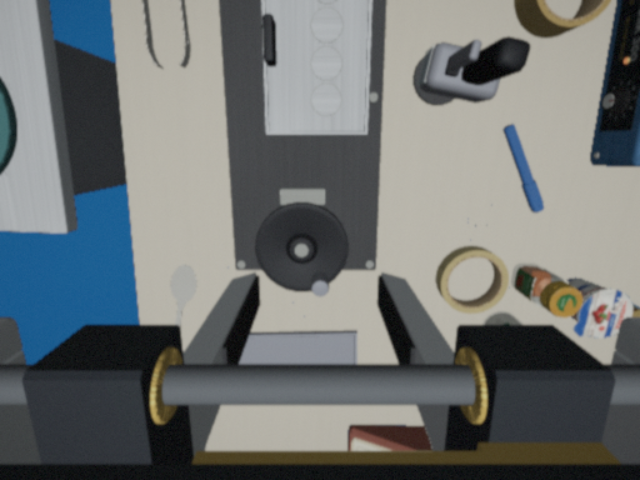

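The plate lies flush with the dowel (373,97), the knob is at (320,288) and the wheel at (302,247). I descend on the knob.

Call:
arm_command(
  targets=[-0.4,0,0,-45,5,50,-0.3,-0.4,0,0,-95,5,100,-0.3,-0.4,0,0,-95,5,150,-0.3,-0.4,0,0,-95,5,200,-0.3,-0.4,0,0,-95,5,240,-0.3,-0.4,0,0,-95,5,260,-0.3,-0.4,0,0,-95,5,268,-0.3,-0.4,0,0,-95,5,268,0.3,-0.4,0,0,-95,5,268,1,-0.4,0,0,-95,5,268,1,-0.4,0,0,-95,5,268,1,-0.4,0,0,-95,5,268,1],
)

```text
time: 9.25
tool_pos: [0.5182, -0.1828, 0.0703]
ee_rot: [-3.138, -0.0, 1.614]
wrist_force: [0.3, -0.2, -0.1]
width: 0.0245
finger_force: 0.0
```

Run:
```python
from h import *
o=robot.get_obs();p,_=pose();print(p,o['width'])
a=np.array([.4947,-.1480]);w=2.53*np.pi/180
d=R.from_euler('z',-w).apply(np.r_[p[:2]-a,0])*1000; t0=np.arctan2(-d[1],d[0]);print(d,np.hypot(*d[:2]),t0)
for k in range(1,25):
    th=np.degrees(t0)+20*k; print(k,round(th,1),np.radians(th).round(2),(-46*np.sin(np.radians(th))-d[1]).round(1),(46*np.cos(np.radians(th))-d[0]).round(1))
```

```text
[ 0.51815525 -0.18283154  0.07030184] 0.02447368899835766
[ 21.89483327 -35.83296286   0.        ] 41.992677355904725 1.0223096816193287
1 78.6 1.37 -9.3 -12.8
2 98.6 1.72 -9.7 -28.8
3 118.6 2.07 -4.6 -43.9
4 138.6 2.42 5.4 -56.4
5 158.6 2.77 19.0 -64.7
6 178.6 3.12 34.7 -67.9
7 198.6 3.47 50.5 -65.5
8 218.6 3.81 64.5 -57.9
9 238.6 4.16 75.1 -45.9
10 258.6 4.51 80.9 -31.0
11 278.6 4.86 81.3 -15.0
12 298.6 5.21 76.2 0.1
13 318.6 5.56 66.3 12.6
14 338.6 5.91 52.6 20.9
15 358.6 6.26 37.0 24.1
16 378.6 6.61 21.2 21.7
17 398.6 6.96 7.2 14.1
18 418.6 7.31 -3.4 2.1
19 438.6 7.65 -9.3 -12.8
20 458.6 8.0 -9.7 -28.8
21 478.6 8.35 -4.6 -43.9
22 498.6 8.7 5.4 -56.4
23 518.6 9.05 19.0 -64.7
24 538.6 9.4 34.7 -67.9
```

Call:
arm_command(
  targets=[0,0,0,0,0,0,1,0,0,0,0,0,0,1,0,0,0,0,0,0,1],
)

```text
time: 9.55
tool_pos: [0.5187, -0.1829, 0.0704]
ee_rot: [-3.139, -0.0, 1.614]
wrist_force: [2.8, 0.6, -1.8]
width: 0.0215
finger_force: 30.0
```

Call:
arm_command(
  targets=[0,0,0,-9.3,-12.8,0,1,0,0,0,-9.7,-28.8,0,1,0,0,0,-4.6,-43.9,0,1,0,0,0,5.4,-56.4,0,1,0,0,0,19,-64.7,0,1,0,0,0,34.7,-67.9,0,1,0,0,0,34.7,-67.9,0,1],
)

```text
time: 10.25
tool_pos: [0.4481, -0.1493, 0.0704]
ee_rot: [-3.137, -0.002, 1.616]
wrist_force: [1.3, 2.6, -1.6]
width: 0.0218
finger_force: 30.0
```

Call:
arm_command(
  targets=[0,0,0,15.8,2.4,0,1,0,0,0,29.8,10,0,1,0,0,0,40.4,22,0,1,0,0,0,46.2,36.9,0,1,0,0,0,46.6,52.9,0,1,0,0,0,41.5,68,0,1,0,0,0,31.6,80.5,0,1,0,0,0,17.9,88.8,0,1,0,0,0,2.3,92,0,1,0,0,0,-13.5,89.6,0,1,0,0,0,-27.5,82,0,1,0,0,0,-27.5,82,0,1],
)

```text
time: 11.45
tool_pos: [0.5279, -0.1753, 0.0703]
ee_rot: [-3.129, -0.004, 1.612]
wrist_force: [-8.2, 4.9, 5.7]
width: 0.0213
finger_force: 30.0
```

Call:
arm_command(
  targets=[0,0,0,-5,-7,0,1,0,0,0,-10.6,-14,0,1,0,0,0,-14,-21,0,1,0,0,0,-16.5,-29,0,1,0,0,0,-17.4,-37,0,1,0,0,0,-17,-43,0,1,0,0,0,-17,-43,0,1],
)

```text
time: 12.15
tool_pos: [0.4895, -0.1903, 0.0704]
ee_rot: [-3.139, -0.009, 1.615]
wrist_force: [1.2, 12.1, 2.1]
width: 0.0214
finger_force: 30.0
```

Call:
arm_command(
  targets=[0,0,0,4,-2,0,1,0,0,0,4.5,-5,0,1,0,0,0,5,-8,0,1,0,0,0,5,-8,0,1],
)

```text
time: 12.55
tool_pos: [0.4872, -0.1898, 0.0705]
ee_rot: [3.131, 0.001, 1.614]
wrist_force: [17.0, 1.5, -10.9]
width: 0.022
finger_force: 30.0
```

Call:
arm_command(
  targets=[0,0,0,0,0,0,1,0,0,0,0,0,0,1,0,0,0,0,0,0,1,0,0,0,0,4,0,1,0,0,0,0,4,0,0.4,0,0,0,0,4,0,0.1,0,0,0,0,4,0,-0.2,0,0,0,0,4,0,-0.3,0,0,0,0,4,-30,-0.3,0,0,0,0,4,-60,-0.3,0,0,0,0,4,-110,-0.3,0,0,0,0,4,-160,-0.3,0,0,0,0,4,-160,-0.3],
)

```text
time: 13.85
tool_pos: [0.489, -0.191, 0.2399]
ee_rot: [3.131, 0.008, 1.614]
wrist_force: [0.9, 0.1, 0.8]
width: 0.0606
finger_force: 0.0
```

Run:
```python
from h import *
s=snap('wrist','pics/w4.png');
s=snap('scene','pics/s4.png');C=cloud(s);c=s['color'].astype(int);z=C[...,2]
hsv=cv2.cvtColor(s['color'],cv2.COLOR_RGB2HSV)
m=(hsv[...,1]<60)&(z<.03)&(z>.004)&(c.max(-1)>80)&(c.max(-1)<200)&(C[...,0]>.37)&(C[...,0]<.6)&(C[...,1]>.25)&(C[...,1]<.55)
for mm in big(m,4):
  if mm.sum()>25: p=C[mm];print(mm.sum(),p.min(0).round(3),p.max(0).round(3),cv2.minEnclosingCircle(p[:,:2].astype(np.float32)), 'top',rays(s,mm&(z>.012),.015).mean(0))
print(togo([.42,.21,.30],np.radians(2.5)))
```

```text
164 [0.429 0.38  0.004] [0.464 0.415 0.022] ((0.44705283641815186, 0.3972932994365692), 0.017719890922307968) top [0.44705672 0.39771678]
104 [0.405 0.278 0.004] [0.434 0.31  0.023] ((0.4188348352909088, 0.2940796911716461), 0.016393110156059265) top [0.41999116 0.29407286]
[array([402.1, -49.2, -68.4]), array([-0. ,  0.1, -0. ])]
```

Call:
arm_command(
  targets=[0,0,0,50,-6,-30,-0.3,0,0,0,100,-12,-68,-0.3,0,0,0,150,-18,-68,-0.3,0,0,0,200,-24,-68,-0.3,0,0,0,250,-30,-68,-0.3,0,0,0,300,-36,-68,-0.3,0,0,0,350,-42,-68,-0.3,0,0,0,400,-49,-68,-0.3,0,0,0,430,-49,-68,-0.3,0,0,0,430,-49,-68,-0.3],
)

```text
time: 14.95
tool_pos: [0.4162, 0.2428, 0.2954]
ee_rot: [-3.132, 0.0, 1.623]
wrist_force: [-0.1, 0.1, 0.4]
width: 0.0614
finger_force: 0.0
```

```bash
cat > wt.py <<'E'
from h import *
def weights(s,lo=.004,hi=.03,x0=.33,x1=.62,y0=.24,y1=.6,ht=.015):
    C=cloud(s);z=C[...,2];hsv=cv2.cvtColor(s['color'],cv2.COLOR_RGB2HSV)
    m=(z>lo)&(z<hi)&(C[...,0]>x0)&(C[...,0]<x1)&(C[...,1]>y0)&(C[...,1]<y1)
    out=[]
    for mm in big(m,8):
        if mm.sum()<40: continue
        # disc top rim, ray to top height
        (c,r)=cv2.minEnclosingCircle(rays(s,mm&(z>lo+.007),ht).astype(np.float32))
        print(mm.sum(),np.round(c,4),round(r,4),'sat',hsv[mm][:,1].mean().round(),C[mm][:,:2].mean(0).round(4),'zmax',z[mm].max().round(3))
E
python3 - <<'E'
from wt import *
s=snap('wrist','pics/w5.png');weights(s)
print(pose()[0],togo([.419,.294,.10]),togo([.447,.397,.10]))
E
```

```text
858 [0.3519 0.3107] 0.0629 sat 11.0 [0.3521 0.309 ] zmax 0.02
597 [0.5188 0.4321] 0.0182 sat 168.0 [0.5182 0.4315] zmax 0.023
535 [0.4474 0.3942] 0.0179 sat 7.0 [0.447  0.3939] zmax 0.023
493 [0.5141 0.3428] 0.018 sat 164.0 [0.5136 0.3427] zmax 0.023
292 [0.4201 0.2908] 0.0147 sat 7.0 [0.4199 0.2912] zmax 0.023
60 [0.5579 0.2409] 0.0189 sat 11.0 [0.5594 0.2411] zmax 0.013
[0.41698457 0.24031243 0.29567469] [array([ 53.9,   6.4, 195.5])] [array([155.4,  39.4, 195. ])]
```

View pics/w5.png

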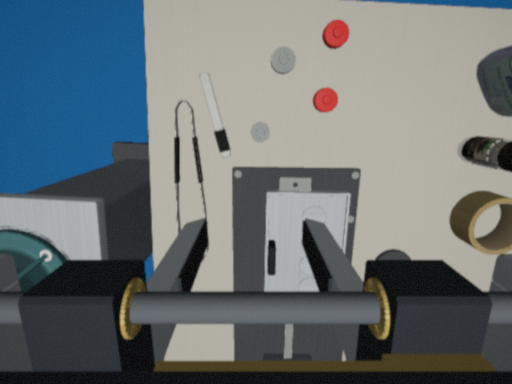

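The view shows grey weights at (260,132) (radius 14.7 mm) and (283,60) (17.9 mm), and red ones at (325,100) and (336,33), which I leave alone. There is a marker pen close left of the small weight, so I turn the fingers 60° to stay clear of it.

Run:
```python
from h import *
print(togo([.420,.2925,.004],np.radians(62)))
```

```text
[array([ 52.6,   8.2, 291.5]), array([ -0.5,  -0.2, -59.2])]
```

Call:
arm_command(
  targets=[-0.5,0,-8,20,8,40,-0.2,-0.5,0,-16,40,8,80,-0.2,-0.5,0,-24,52.6,8.2,120,-0.2,-0.5,0,-32,52.6,8.2,150,-0.2,-0.5,0,-40,52.6,8.2,180,-0.2,-0.5,0,-48,52.6,8.2,205,-0.2,-0.5,0,-56,52.6,8.2,225,-0.2,-0.5,0,-59,52.6,8.2,245,-0.2,-0.5,0,-59,52.6,8.2,270,-0.2,-0.5,0,-59,52.6,8.2,284,-0.2,-0.5,0,-59,52.6,8.2,291,-0.2,-0.5,0,-59,52.6,8.2,291,-0.2],
)

```text
time: 16.2
tool_pos: [0.4229, 0.29, 0.0064]
ee_rot: [3.139, -0.0, 2.643]
wrist_force: [0.1, -0.4, 0.5]
width: 0.0561
finger_force: 0.0
```

Call:
arm_command(
  targets=[0,0,0,0,0,0,0.2,0,0,0,0,0,0,1,0,0,0,0,0,0,1,0,0,0,0,0,0,1,0,0,0,0,0,0,1,0,0,0,0,0,0,1],
)

```text
time: 16.8
tool_pos: [0.4241, 0.2914, 0.0086]
ee_rot: [3.135, 0.002, 2.644]
wrist_force: [-0.3, -0.7, 4.8]
width: 0.0285
finger_force: 30.0
```

Run:
```python
from h import *
w=2.53*np.pi/180;O=np.array([.5032,.0990,0])
def F(x,y,z):return O+R.from_euler('z',w).apply([x,y,0])+[0,0,z]
o=robot.get_obs();print(pose()[0],o['width'],o['finger_force'])
print(togo(F(.012,-.035,.031),np.radians(62)),togo(F(.012,-.035,.07)))
```

```text
[0.42406127 0.29140091 0.00858545] 0.028495292823447455 30.007700622081757
[array([-189.7, -155. ,  -23.1]), array([ 0.4,  0.1, -0.5])] [array([-189.8, -154.7,  -62. ])]
```

Call:
arm_command(
  targets=[0,0,0,0,0,-30,1,0,0,0,0,0,-62,1,0,0,0,0,0,-62,1],
)

```text
time: 17.1
tool_pos: [0.4263, 0.2927, 0.0743]
ee_rot: [3.128, 0.006, 2.644]
wrist_force: [0.7, 0.3, -0.5]
width: 0.0289
finger_force: 30.0
```

Run:
```python
from h import *
s=snap('wrist','pics/w6.png');s2=snap('side','pics/sd6.png')
a=cv2.imread('pics/w6.png')[150:384,130:400];b=cv2.imread('pics/sd6.png')[200:310,230:390]
cv2.imwrite('pics/c6.png',np.hstack([cv2.resize(a,(400,346)),cv2.resize(b,(400,346),interpolation=2)]))
o=robot.get_obs();print(o['tool_pos'],o['ee_rot'],o['width'],o['wrist_force'])
```

```text
[0.42352137 0.29110042 0.0697408 ] [3.13512780e+00 1.59856286e-03 2.64407885e+00] 0.029037106877558252 [-0.61743796 -0.53790561 -1.00204757]
```

View pics/c6.png

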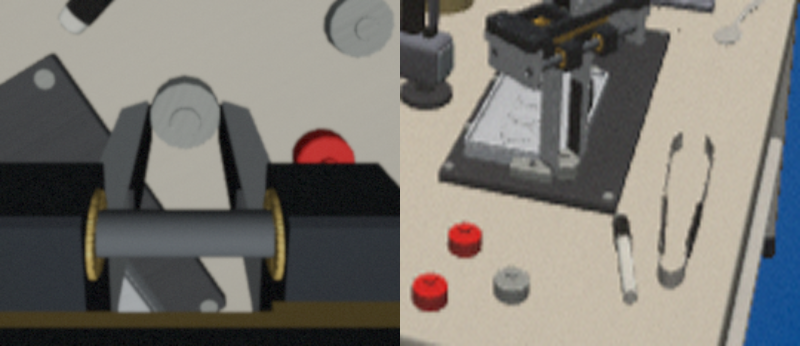

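The small weight is held level between the fingertips, at (185,110) in the left half. I carry it to the plate.

```bash
cat >> h.py <<'E'
def F(x,y,z):
    w=2.53*np.pi/180
    return np.array([.5032,.0990,0])+R.from_euler('z',w).apply([x,y,0])+[0,0,z]
E
python3 - <<'E'
from h import *
print(togo(F(.012,-.035,.07),np.radians(62)),togo(F(.012,-.035,.036)))
E
```

```text
[array([-190. , -154.6,   -1. ]), array([ 0.4,  0.1, -0.5])] [array([-190. , -154.8,   33. ])]
```

Call:
arm_command(
  targets=[0,0,0,-32,-26,-3,1,0,0,0,-64,-52,-5,1,0,0,0,-96,-78,-5,1,0,0,0,-128,-104,-5,1,0,0,0,-160,-130,-5,1,0,0,0,-182,-148,-4,1,0,0,0,-190,-155,0,1,0,0,0,-190,-155,10,1,0,0,0,-190,-155,20,1,0,0,0,-190,-155,28,1,0,0,0,-190,-155,28,1,0,0,0,-190,-155,28,1],
)

```text
time: 18.4
tool_pos: [0.5159, 0.0651, 0.0406]
ee_rot: [3.136, 0.0, 2.646]
wrist_force: [-0.2, 0.6, 0.2]
width: 0.0287
finger_force: 30.0
```

Call:
arm_command(
  targets=[0,0,0,0,0,2,1,0,0,0,0,0,4,1,0,0,0,0,0,5,1,0,0,0,0,0,6,1,0,0,0,0,0,6,1],
)

```text
time: 18.9
tool_pos: [0.5164, 0.0641, 0.035]
ee_rot: [3.136, 0.001, 2.644]
wrist_force: [-0.1, 0.6, -0.5]
width: 0.0288
finger_force: 30.0
```

Call:
arm_command(
  targets=[0,0,0,0,0,1,1,0,0,0,0,0,2,1,0,0,0,0,0,3,1,0,0,0,0,0,3,1],
)

```text
time: 19.3
tool_pos: [0.5167, 0.0641, 0.0345]
ee_rot: [3.136, 0.002, 2.644]
wrist_force: [-4.6, -0.1, 10.3]
width: 0.0293
finger_force: 30.0
```

Call:
arm_command(
  targets=[0,0,0,0,0,-2,1,0,0,0,0,0,-2,0.3,0,0,0,0,0,-2,0.1,0,0,0,0,0,-2,-0.1,0,0,0,0,0,-2,-0.1,0,0,0,0,0,-20,-0.1,0,0,0,0,0,-60,-0.1,0,0,0,0,0,-110,-0.2,0,0,0,0,0,-120,-0.2,0,0,0,0,0,-120,-0.2],
)

```text
time: 20.3
tool_pos: [0.5178, 0.0637, 0.1549]
ee_rot: [3.133, 0.006, 2.644]
wrist_force: [0.8, -0.7, -1.3]
width: 0.0564
finger_force: 0.0
```

Run:
```python
from wt import *
s=snap('scene','pics/s7.png');weights(s,y0=.33,x0=.38,x1=.48)
print('plate');weights(s,lo=.0285,hi=.06,x0=.47,x1=.56,y0=.0,y1=.19,ht=.041)
print(togo([.447,.397,.13],np.radians(62)),robot.get_obs()['tool_pos'])
```

```text
164 [0.4463 0.3978] 0.0184 sat 10.0 [0.4457 0.3994] zmax 0.024
plate
72 [0.5132 0.0731] 0.017 sat 17.0 [0.5128 0.0732] zmax 0.048
[array([220.1, 259.7,  23.4]), array([ 0.4,  0.1, -0.5])] [0.51632204 0.06364016 0.1523051 ]
```

Call:
arm_command(
  targets=[0,0,0,31,37,3,-0.1,0,0,0,62,74,6,-0.1,0,0,0,93,111,9,-0.1,0,0,0,124,148,12,-0.1,0,0,0,155,185,15,-0.1,0,0,0,186,222,18,-0.1,0,0,0,210,248,21,-0.1,0,0,0,220,260,40,-0.1,0,0,0,220,260,65,-0.1,0,0,0,220,260,85,-0.1,0,0,0,220,260,85,-0.1],
)

```text
time: 21.45
tool_pos: [0.4431, 0.395, 0.061]
ee_rot: [-3.135, -0.005, 2.645]
wrist_force: [-0.6, -0.6, -0.3]
width: 0.0517
finger_force: 0.0
```

Run:
```python
from h import *
print(togo([.447,.397,.005],np.radians(62)),robot.get_obs()['tool_pos'],robot.get_obs()['width'])
```

```text
[array([-2.7,  4. , 56. ]), array([-0.4, -0.3, -0.5])] [0.44311508 0.39495992 0.06102002] 0.05168766820032886
```

Call:
arm_command(
  targets=[0,0,0,-2.5,4,5,-0.1,0,0,0,-2.5,4,25,-0.1,0,0,0,-2.5,4,42,-0.1,0,0,0,-2.5,4,52,-0.1,0,0,0,-2.5,4,54,-0.1,0,0,0,-2.5,4,54,-0.1,0,0,0,-2.5,4,54,0.3,0,0,0,-2.5,4,54,1,0,0,0,-2.5,4,54,1,0,0,0,-2.5,4,54,1,0,0,0,-2.5,4,54,1],
)

```text
time: 22.55
tool_pos: [0.4516, 0.3998, 0.0153]
ee_rot: [3.136, 0.002, 2.644]
wrist_force: [-1.4, -3.6, 5.5]
width: 0.0148
finger_force: 2.9
```

Call:
arm_command(
  targets=[0,0,0,0,0,-30,1,0,0,0,0,0,-65,1,0,0,0,0,0,-65,1,0,0,0,0,0,-65,1],
)

```text
time: 22.95
tool_pos: [0.4516, 0.4003, 0.0796]
ee_rot: [3.134, 0.002, 2.644]
wrist_force: [-0.7, -0.2, -1.6]
width: 0.0108
finger_force: 30.0
```

Run:
```python
from h import *
print(togo(F(.012,.040,.07),np.radians(62)),togo(F(.012,.04,.036)))
```

```text
[array([-178.8, -199.7,    8.4]), array([ 0.4,  0.1, -0.5])] [array([-178.7, -200. ,   42.4])]
```

Run:
```python
from h import *
s=snap('wrist','pics/w8.png');s2=snap('side','pics/sd8.png')
a=cv2.imread('pics/w8.png')[50:384,50:462];b=cv2.imread('pics/sd8.png')[200:310,230:390]
cv2.imwrite('pics/c8.png',np.hstack([cv2.resize(a,(400,346)),cv2.resize(b,(400,346),interpolation=2)]))
```

```text
(no output)
```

View pics/c8.png

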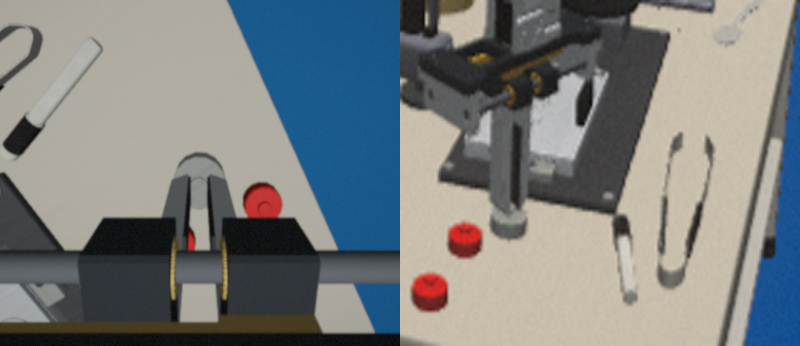

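The weight is gripped by its knob and hangs level, at (198,180) on the left. That is usable, so I carry it gently to the plate.

Call:
arm_command(
  targets=[0,0,0,-22,-25,-3,1,0,0,0,-47,-53,-4,1,0,0,0,-75,-83,-4,1,0,0,0,-103,-114,-4,1,0,0,0,-131,-145,-4,1,0,0,0,-156,-174,-4,1,0,0,0,-172,-192,-4,1,0,0,0,-179,-200,0,1,0,0,0,-179,-200,8,1,0,0,0,-179,-200,18,1,0,0,0,-179,-200,28,1,0,0,0,-179,-200,31,1,0,0,0,-179,-200,31,1,0,0,0,-179,-200,31,1],
)

```text
time: 24.45
tool_pos: [0.5132, 0.1393, 0.0475]
ee_rot: [3.136, 0.001, 2.645]
wrist_force: [-0.7, 0.3, -1.6]
width: 0.011
finger_force: 30.0
```

Call:
arm_command(
  targets=[0,0,0,0,0,2,1,0,0,0,0,0,4,1,0,0,0,0,0,6,1,0,0,0,0,0,7,1,0,0,0,0,0,7,1],
)

```text
time: 24.95
tool_pos: [0.5144, 0.1395, 0.0437]
ee_rot: [3.133, 0.003, 2.644]
wrist_force: [-3.5, 1.4, 10.9]
width: 0.0107
finger_force: 30.1
```

Call:
arm_command(
  targets=[0,0,0,0,0,-2,1,0,0,0,0,0,-2,0.7,0,0,0,0,0,-2,0.4,0,0,0,0,0,-2,0.2,0,0,0,0,0,-2,0.2,0,0,0,0,0,-20,0,0,0,0,0,0,-60,-0.2,0,0,0,0,0,-110,-0.2,0,0,0,0,0,-160,-0.2,0,0,0,0,0,-160,-0.2],
)

```text
time: 25.95
tool_pos: [0.5166, 0.1387, 0.2094]
ee_rot: [3.126, 0.014, 2.644]
wrist_force: [0.3, 0.2, 1.3]
width: 0.0562
finger_force: 0.0
```

Run:
```python
from wt import *
s=snap('side','pics/sd9.png');a=cv2.imread('pics/sd9.png')[190:270,240:350]
s2=snap('scene','pics/s9.png');weights(s2,lo=.0285,hi=.06,x0=.47,x1=.56,y0=.0,y1=.19,ht=.041);b=cv2.imread('pics/s9.png')[170:270,210:330]
cv2.imwrite('pics/c9.png',np.hstack([cv2.resize(a,(400,346),interpolation=2),cv2.resize(b,(400,346),interpolation=2)]))
```

```text
107 [0.5125 0.1441] 0.0193 sat 15.0 [0.5122 0.1462] zmax 0.048
71 [0.5141 0.0713] 0.0152 sat 17.0 [0.5125 0.0731] zmax 0.049
```

View pics/c9.png

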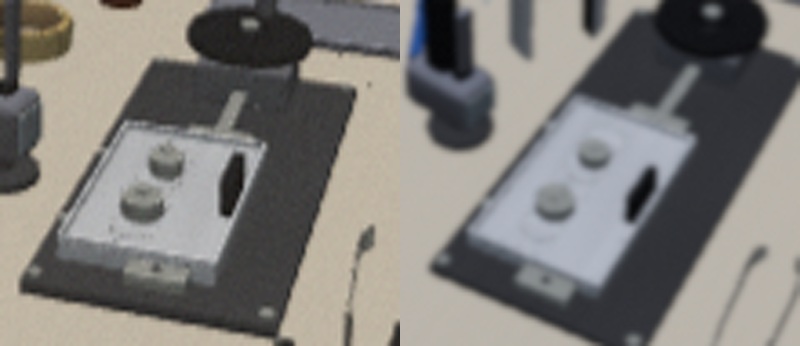

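Both weights stand upright at (165,160) and (142,200), and the jaw is on the plate. Next is the reader.

Run:
```python
from h import *
print(togo([.6717,.070,.22],np.radians(-8.5)),robot.get_obs()['tool_pos'])
```

```text
[array([-171.7,   15.8,  -17.3]), array([ 0.5, -0.1, 70. ])] [0.51340165 0.13812501 0.20188163]
```

Call:
arm_command(
  targets=[0.5,0,8,-20,2,-15,-1,0.5,0,16,-45,5,-20,-1,0.5,0,24,-70,8,-20,-1,0.5,0,32,-95,10,-20,-1,0.5,0,40,-120,12,-20,-1,0.5,0,48,-145,14,-20,-1,0.5,0,56,-165,15,-20,-1,0.5,0,64,-172,16,-20,-1,0.5,0,70,-172,16,-20,-1,0.5,0,70,-172,16,-20,-1,0.5,0,70,-172,16,-20,-1,0.5,0,70,-172,16,-20,-1],
)

```text
time: 27.25
tool_pos: [0.6707, 0.07, 0.2195]
ee_rot: [-3.136, 0.0, 1.424]
wrist_force: [-0.6, -0.1, -0.6]
width: 0.0941
finger_force: 0.0
```

Run:
```python
from h import *
print(togo([.6717,.070,.114],np.radians(-8.5)),robot.get_obs()['tool_pos'])
s=snap('scene');C=cloud(s);z=C[...,2];c=s['color'].astype(int)
m=(z>.10)&(z<.165)&(C[...,0]>.63)&(C[...,0]<.72)&(C[...,1]>.03)&(C[...,1]<.12)
for mm in big(m,2): print(mm.sum(),C[mm].min(0),C[mm].max(0),rect(C[mm][:,:2]))
```

```text
[array([1.000e-01, 1.600e+00, 1.055e+02]), array([-0.3,  0. ,  0.1])] [0.67072511 0.07003918 0.21949093]
256 [0.6470019  0.05893946 0.10081731] [0.69900963 0.08700959 0.16122915] [6.73000e-01 7.29000e-02 2.78000e-02 5.19000e-02 8.93589e+01]
```

Call:
arm_command(
  targets=[0,0,0,1,1.5,30,-1,0,0,0,1,1.5,60,-1,0,0,0,1,1.5,85,-1,0,0,0,1,1.5,100,-1,0,0,0,1,1.5,105,-1,0,0,0,1,1.5,105,-1],
)

```text
time: 27.9
tool_pos: [0.6724, 0.0708, 0.1155]
ee_rot: [-3.137, -0.0, 1.423]
wrist_force: [0.2, -0.1, 0.5]
width: 0.0941
finger_force: 0.0
```

Call:
arm_command(
  targets=[0,0,0,0,0,0,-0.4,0,0,0,0,0,0,0.5,0,0,0,0,0,0,1,0,0,0,0,0,0,1,0,0,0,0,0,0,1,0,0,0,0,0,0,1,0,0,0,0,0,0,1,0,0,0,0,0,0,1,0,0,0,0,0,0,1,0,0,0,0,0,0,1],
)

```text
time: 28.9
tool_pos: [0.6771, 0.0701, 0.1156]
ee_rot: [3.135, -0.001, 1.422]
wrist_force: [14.3, -0.7, -3.3]
width: 0.0411
finger_force: 30.2
```

Call:
arm_command(
  targets=[0,0,0,0,2,0,1,0,0,0,0,4,0,1,0,0,0,0,4,0,1,0,0,0,0,4,0,1,0,0,0,0,4,0,1],
)

```text
time: 29.4
tool_pos: [0.6771, 0.0701, 0.1157]
ee_rot: [-3.14, -0.0, 1.422]
wrist_force: [4.1, 0.3, -1.5]
width: 0.0407
finger_force: 28.5
```

Call:
arm_command(
  targets=[0,0,0,0,0,0,-0.4,0,0,0,0,0,0,-1,0,0,0,0,0,0,-1,0,0,0,0,0,0,-1,0,0,0,0,0,0,-1,0,0,0,0,0,0,-1,0,0,0,0,0,-40,-1,0,0,0,0,0,-80,-1,0,0,0,0,0,-120,-1,0,0,0,0,0,-120,-1],
)

```text
time: 30.4
tool_pos: [0.6797, 0.0701, 0.2446]
ee_rot: [3.131, -0.003, 1.422]
wrist_force: [0.1, 0.1, 1.1]
width: 0.0939
finger_force: 0.0
```

Run:
```python
from wt import *
s2=snap('scene','pics/s10.png');weights(s2,lo=.0285,hi=.06,x0=.47,x1=.56,y0=.0,y1=.19,ht=.041)
s2=snap('side','pics/d10.png');weights(s2,lo=.0285,hi=.06,x0=.47,x1=.56,y0=.0,y1=.19,ht=.041)
print(robot.get_obs()['tool_pos'],robot.get_obs()['joint_positions'])
```

```text
113 [0.5144 0.1451] 0.0195 sat 15.0 [0.5117 0.146 ] zmax 0.048
72 [0.5136 0.0716] 0.0159 sat 17.0 [0.513  0.0732] zmax 0.05
104 [0.5116 0.1459] 0.0234 sat 10.0 [0.5106 0.149 ] zmax 0.051
64 [0.5147 0.0705] 0.0217 sat 11.0 [0.5113 0.0735] zmax 0.051
[0.67761994 0.07008016 0.23736829] [1.95018691e-02 3.86882747e-01 9.46663895e-01 7.41807115e-04
 1.80809929e+00 1.68244999e-01]
```

Run:
```python
from h import *
print(togo([.513,.05,.24],np.radians(2.5)))
```

```text
[array([ -44.2, -159.8,   -2.6]), array([ -0.,  -0., -11.])]
```

Call:
arm_command(
  targets=[0,0,-4,-12,-40,0,-0.2,0,0,-8,-24,-80,0,-0.2,0,0,-11,-34,-120,0,-0.2,0,0,-11,-44,-160,0,-0.2,0,0,-11,-44,-160,0,-0.2,0,0,-11,-44,-160,0,-0.2,0,0,-11,-44,-160,0,-0.2],
)

```text
time: 31.2
tool_pos: [0.5127, 0.0502, 0.2352]
ee_rot: [-3.137, -0.001, 1.614]
wrist_force: [0.3, -0.1, -0.5]
width: 0.0563
finger_force: 0.0
```

Run:
```python
from wt import *
s=snap('wrist','pics/w11.png');C=cloud(s);z=C[...,2]
for lo,hi,h in((.035,.043,.041),(.044,.052,.047)):
  m=(z>lo)&(z<hi)&(C[...,0]>.47)&(C[...,0]<.56)&(C[...,1]>.03)&(C[...,1]<.19)
  for mm in big(m,2): print(h,mm.sum(),cv2.minEnclosingCircle(rays(s,mm,h).astype(np.float32)),C[mm].mean(0).round(4))
print(robot.get_obs()['tool_pos'],robot.get_obs()['ee_rot'])
```

```text
0.041 606 ((0.513629138469696, 0.13978086411952972), 0.017836101353168488) [0.5135 0.14   0.0409]
0.041 342 ((0.5144616365432739, 0.06677278876304626), 0.014880132861435413) [0.5142 0.0671 0.0407]
0.047 90 ((0.5135599374771118, 0.13943588733673096), 0.006133107468485832) [0.5134 0.1399 0.0469]
0.047 80 ((0.514499306678772, 0.06594640016555786), 0.006250717211514711) [0.5142 0.0665 0.0468]
[0.513057   0.0502519  0.23538696] [-3.13695231e+00 -9.08917481e-04  1.61416552e+00]
```

Call:
arm_command(
  targets=[-0.3,0,0,50,0.5,30,-0.1,-0.3,0,0,91,0.5,70,-0.1,-0.3,0,0,91,0.5,110,-0.1,-0.3,0,0,91,0.5,150,-0.1,-0.3,0,0,91,0.5,180,-0.1,-0.3,0,0,91,0.5,195,-0.1,-0.3,0,0,91,0.5,203,-0.1,-0.3,0,0,91,0.5,206,-0.1,-0.3,0,0,91,0.5,206,-0.1,-0.3,0,0,91,0.5,206,-0.1],
)

```text
time: 32.25
tool_pos: [0.5092, 0.1415, 0.0316]
ee_rot: [3.138, -0.001, 1.614]
wrist_force: [0.1, 0.2, -0.2]
width: 0.0517
finger_force: 0.0
```

Call:
arm_command(
  targets=[0,0,0,0,3,2,-0.1,0,0,0,0,3,3,-0.1,0,0,0,0,3,3,0.2,0,0,0,0,3,3,0.6,0,0,0,0,3,3,1,0,0,0,0,3,3,1,0,0,0,0,3,3,1],
)

```text
time: 32.95
tool_pos: [0.5111, 0.1415, 0.0275]
ee_rot: [3.14, -0.001, 1.614]
wrist_force: [0.2, -1.3, -0.2]
width: 0.0352
finger_force: 30.0
```

Call:
arm_command(
  targets=[0,0,0,0,0,-30,1,0,0,0,0,0,-70,1,0,0,0,0,0,-110,1,0,0,0,0,0,-145,1,0,0,0,0,0,-150,1,0,0,0,0,0,-150,1],
)

```text
time: 33.55
tool_pos: [0.5111, 0.1414, 0.178]
ee_rot: [3.138, -0.001, 1.614]
wrist_force: [0.6, -0.4, -2.4]
width: 0.0355
finger_force: 30.0
```

Run:
```python
from h import *
print(togo([.517,-.355,.17],np.radians(2.6)),robot.get_obs()['tool_pos'],robot.get_obs()['width'])
```

```text
[array([-496.2,  -15.7,    7.4]), array([ 0.2, -0.1, -0.1])] [0.51113641 0.14141024 0.17796241] 0.03545155745202583
```

Call:
arm_command(
  targets=[0,0,0,-30,-1,0,1,0,0,0,-70,-2,0,1,0,0,0,-110,-3,0,1,0,0,0,-150,-4,0,1,0,0,0,-190,-5,0,1,0,0,0,-230,-6,0,1,0,0,0,-270,-8,0,1,0,0,0,-310,-10,0,1,0,0,0,-350,-12,0,1,0,0,0,-390,-14,0,1,0,0,0,-430,-15,0,1,0,0,0,-465,-16,10,1,0,0,0,-487,-16,30,1,0,0,0,-496,-16,60,1,0,0,0,-496,-16,95,1,0,0,0,-496,-16,120,1,0,0,0,-496,-16,135,1,0,0,0,-496,-16,135,1],
)

```text
time: 35.35
tool_pos: [0.5137, -0.3524, 0.0363]
ee_rot: [-3.136, -0.008, 1.614]
wrist_force: [0.4, 0.3, -0.7]
width: 0.0354
finger_force: 30.0
```

Run:
```python
from h import *
o=robot.get_obs();print(o['tool_pos'],o['width'])
s=snap('scene','pics/s12.png');C=cloud(s);z=C[...,2];c=s['color'].astype(int)
m=(z>.003)&(z<.014)&(C[...,1]<-.25)&(C[...,1]>-.5)&(C[...,0]>.3)&(C[...,0]<.65)
for mm in big(m,1): print('tray',mm.sum(),rect(C[mm][:,:2]),C[mm].min(0),C[mm].max(0))
cv2.imwrite('pics/c12.png',cv2.resize(cv2.imread('pics/s12.png')[110:260,200:400],(800,600),interpolation=2))
```

```text
[ 0.51365504 -0.35242346  0.03632182] 0.0353564464485363
tray 363 [ 0.4445 -0.3596  0.1746  0.1274  4.4478] [ 0.35431328 -0.42848309  0.00300226] [ 0.5307564  -0.29487754  0.01063151]
```

View pics/c12.png

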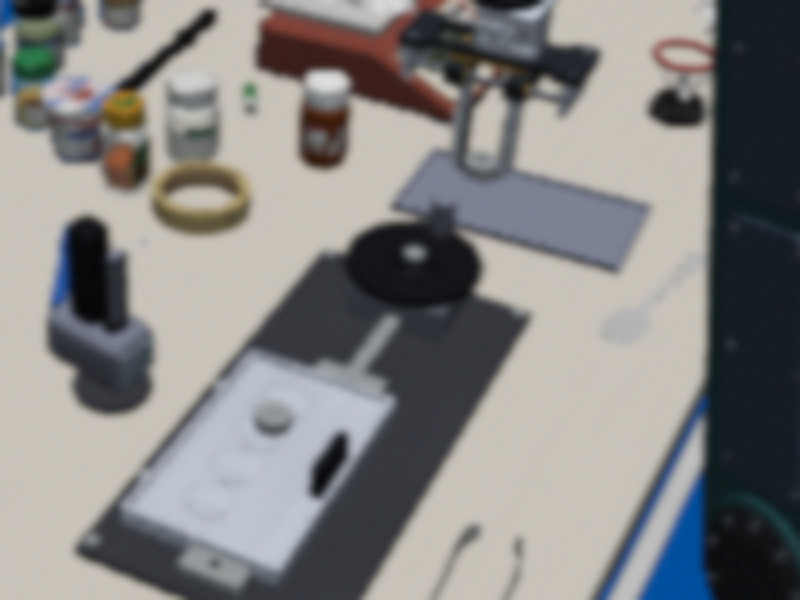

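The big weight hangs over the tray at (480,165), clear of the jar, so I lower it.

Call:
arm_command(
  targets=[0,0,0,-4,0,10,1,0,0,0,-4,0,20,1,0,0,0,-4,0,26,1,0,0,0,-4,0,28,1,0,0,0,-4,0,30,1,0,0,0,-4,0,31,1,0,0,0,-4,0,31,1],
)

```text
time: 36.1
tool_pos: [0.5168, -0.3588, 0.0111]
ee_rot: [3.14, -0.001, 1.614]
wrist_force: [-0.6, -0.1, -1.5]
width: 0.0353
finger_force: 30.0
```

Call:
arm_command(
  targets=[0,0,0,0,0,2,1,0,0,0,0,0,4,1,0,0,0,0,0,6,1,0,0,0,0,0,6,1],
)

```text
time: 36.5
tool_pos: [0.5168, -0.3588, 0.0055]
ee_rot: [3.14, -0.001, 1.614]
wrist_force: [-1.2, 0.4, 2.3]
width: 0.0353
finger_force: 30.0
```

Contact at the expected height, so I release, lift and go back to the small weight.

Call:
arm_command(
  targets=[0,0,0,0,0,0,0.2,0,0,0,0,0,0,0.1,0,0,0,0,0,0,0,0,0,0,0,0,-10,0,0,0,0,0,0,-50,-0.1,0,0,0,0,0,-100,-0.1,0,0,0,0,0,-150,-0.1,0,0,0,0,0,-165,-0.1,0,0,0,0,0,-165,-0.1],
)

```text
time: 37.4
tool_pos: [0.5181, -0.3602, 0.1747]
ee_rot: [3.134, 0.005, 1.614]
wrist_force: [0.5, 0.8, 0.4]
width: 0.0517
finger_force: 0.0
```

Run:
```python
from wt import *
print(togo([.5145,.069,.08],np.radians(2.53)),robot.get_obs()['tool_pos'])
s=snap('scene');weights(s,lo=.011,hi=.05,x0=.35,x1=.58,y0=-.42,y1=-.3,ht=.019)
```

```text
[array([429.4,  14.3,  92.7]), array([ 0.5,  0.3, -0. ])] [ 0.51805973 -0.36020003  0.17472666]
42 [ 0.5207 -0.3547] 0.0178 sat 17.0 [ 0.5175 -0.3531] zmax 0.028
```

Call:
arm_command(
  targets=[0.5,0,0,45,1,0,-0.2,0.5,0,0,90,3,0,-0.2,0.5,0,0,135,5,0,-0.2,0.5,0,0,180,7,0,-0.2,0.5,0,0,225,9,0,-0.2,0.5,0,0,270,11,0,-0.2,0.5,0,0,315,13,0,-0.2,0.5,0,0,360,14,0,-0.2,0.5,0,0,400,14,15,-0.2,0.5,0,0,429,14,50,-0.2,0.5,0,0,429,14,90,-0.2,0.5,0,0,429,14,90,-0.2,0.5,0,0,429,14,90,-0.2],
)

```text
time: 38.75
tool_pos: [0.51, 0.0702, 0.0777]
ee_rot: [-3.128, -0.001, 1.614]
wrist_force: [-0.3, -0.9, 0.6]
width: 0.0567
finger_force: 0.0
```

Run:
```python
from wt import *
print(togo([.5145,.069,.028],np.radians(2.53)),robot.get_obs()['tool_pos'])
s=snap('side');weights(s,lo=.0285,hi=.06,x0=.47,x1=.56,y0=.0,y1=.19,ht=.041)
```

```text
[array([-1.4,  5.1, 49.7]), array([-0.8, -0. , -0. ])] [0.50995717 0.0701921  0.07773678]
63 [0.5094 0.0724] 0.0238 sat 10.0 [0.5119 0.0734] zmax 0.049
```

Call:
arm_command(
  targets=[-0.5,0,0,-1,4,15,-0.2,-0.5,0,0,-1,4,30,-0.2,-0.5,0,0,-1,4,40,-0.2,-0.5,0,0,-1,4,46,-0.2,-0.5,0,0,-1,4,49,-0.2,-0.5,0,0,-1,4,49,-0.2,-0.5,0,0,-1,4,49,-0.2],
)

```text
time: 39.5
tool_pos: [0.5162, 0.0696, 0.0319]
ee_rot: [3.139, -0.001, 1.614]
wrist_force: [-0.0, 0.5, 0.9]
width: 0.0563
finger_force: 0.0
```

Call:
arm_command(
  targets=[0,0,0,0,-1,2,-0.2,0,0,0,0,-1,3.5,0.1,0,0,0,0,-1,3.5,0.5,0,0,0,0,-1,3.5,1,0,0,0,0,-1,3.5,1,0,0,0,0,-1,3.5,1,0,0,0,0,-1,3.5,1,0,0,0,0,-1,3.5,1],
)

```text
time: 40.3
tool_pos: [0.5146, 0.0696, 0.0277]
ee_rot: [3.14, -0.001, 1.614]
wrist_force: [0.2, -0.3, -0.2]
width: 0.029
finger_force: 30.0
```

Call:
arm_command(
  targets=[0,0,0,0,0,-30,1,0,0,0,0,0,-70,1,0,0,0,0,0,-110,1,0,0,0,0,0,-145,1,0,0,0,0,0,-150,1,0,0,0,0,0,-150,1],
)

```text
time: 40.9
tool_pos: [0.5151, 0.0694, 0.1787]
ee_rot: [3.137, -0.001, 1.614]
wrist_force: [0.4, 0.3, -1.6]
width: 0.029
finger_force: 30.0
```

Run:
```python
from h import *
print(togo([.427,-.360,.17],np.radians(2.6)),robot.get_obs()['tool_pos'],robot.get_obs()['width'])
```

```text
[array([-425.2, -106.7,    7.9]), array([ 0.2, -0. , -0.1])] [0.51505787 0.06942869 0.1786803 ] 0.028994146929360344
```

Call:
arm_command(
  targets=[0,0,0,-30,-8,0,1,0,0,0,-70,-18,0,1,0,0,0,-110,-28,0,1,0,0,0,-150,-38,0,1,0,0,0,-190,-48,0,1,0,0,0,-230,-58,0,1,0,0,0,-270,-68,0,1,0,0,0,-310,-78,0,1,0,0,0,-350,-88,0,1,0,0,0,-385,-98,5,1,0,0,0,-412,-104,20,1,0,0,0,-425,-107,50,1,0,0,0,-425,-107,90,1,0,0,0,-425,-107,120,1,0,0,0,-425,-107,140,1,0,0,0,-425,-107,150,1,0,0,0,-425,-107,150,1,0,0,0,-425,-107,150,1],
)

```text
time: 42.7
tool_pos: [0.4262, -0.3597, 0.0271]
ee_rot: [3.14, -0.001, 1.614]
wrist_force: [0.2, 0.1, -0.2]
width: 0.0291
finger_force: 30.0
```

Call:
arm_command(
  targets=[0,0,0,0,0,8,1,0,0,0,0,0,14,1,0,0,0,0,0,18,1,0,0,0,0,0,20,1,0,0,0,0,0,21,1,0,0,0,0,0,22,1,0,0,0,0,0,22,1],
)

```text
time: 43.4
tool_pos: [0.4264, -0.3598, 0.0057]
ee_rot: [3.14, -0.0, 1.614]
wrist_force: [-0.3, 0.7, 2.2]
width: 0.0295
finger_force: 30.0
```

Call:
arm_command(
  targets=[0,0,0,0,0,0,0.2,0,0,0,0,0,0,0.1,0,0,0,0,0,0,0,0,0,0,0,0,-10,0,0,0,0,0,0,-50,-0.1,0,0,0,0,0,-100,-0.2,0,0,0,0,0,-150,-0.3,0,0,0,0,20,-200,-0.3,0,0,0,0,40,-240,-0.3,0,0,0,0,40,-270,-0.3,0,0,0,0,40,-270,-0.3],
)

```text
time: 44.5
tool_pos: [0.4678, -0.3594, 0.2824]
ee_rot: [3.131, 0.008, 1.615]
wrist_force: [0.0, 0.6, 0.2]
width: 0.061
finger_force: 0.0
```

Run:
```python
from wt import *
s=snap('wrist','pics/w13.png');C=cloud(s);z=C[...,2]
m=(z>.09)&(z<.12)&(abs(C[...,0]-.5)<.08)&(abs(C[...,1]+.15)<.08)
for mm in big(m,1): print('knob',cv2.minEnclosingCircle(rays(s,mm,.102).astype(np.float32)),C[mm].mean(0),mm.sum())
weights(s,lo=.011,hi=.05,x0=.35,x1=.58,y0=-.42,y1=-.3,ht=.019)
s=snap('scene');weights(s,lo=.011,hi=.05,x0=.35,x1=.58,y0=-.42,y1=-.3,ht=.019)
print(robot.get_obs()['tool_pos'],togo([.488,-.190,.072],np.radians(2.53)))
```

```text
knob ((0.4894929528236389, -0.19635984301567078), 0.011565448716282845) [ 0.48985692 -0.19605652  0.10094517] 364
434 [ 0.4802 -0.3652] 0.0176 sat 7.0 [ 0.4799 -0.3644] zmax 0.028
304 [ 0.4272 -0.3628] 0.0143 sat 7.0 [ 0.4278 -0.3621] zmax 0.026
46 [ 0.4802 -0.3586] 0.0177 sat 18.0 [ 0.4792 -0.3578] zmax 0.026
[ 0.46594382 -0.35825798  0.27593895] [array([167.2,  28.8, 204. ]), array([ 0.2,  0. , -0. ])]
```

The weights both stand in the tray (the big one was knocked to x=.480 but is still in place). I grip the knob to unwind.

Call:
arm_command(
  targets=[0,0,0,50,10,0,-0.3,0,0,0,100,20,0,-0.3,0,0,0,145,30,20,-0.3,0,0,0,164,30,60,-0.3,0,0,0,164,30,110,-0.3,0,0,0,164,30,150,-0.3,0,0,0,164,30,180,-0.3,0,0,0,164,30,198,-0.3,0,0,0,164,30,202,-0.3,0,0,0,164,30,202,-0.3,0,0,0,164,30,202,0.3,0,0,0,164,30,202,1,0,0,0,164,30,202,1,0,0,0,164,30,202,1,0,0,0,164,30,202,1,0,0,0,164,30,202,1],
)

```text
time: 46.2
tool_pos: [0.4894, -0.1929, 0.0738]
ee_rot: [3.139, -0.0, 1.614]
wrist_force: [0.9, 0.2, 1.0]
width: 0.0214
finger_force: 30.0
```

Run:
```python
from h import *
o=robot.get_obs();p,_=pose();print(p,o['width'],o['finger_force'])
a=np.array([.4937,-.1477]);w=2.53*np.pi/180
d=R.from_euler('z',-w).apply(np.r_[p[:2]-a,0])*1000; t0=np.arctan2(-d[1],d[0]);print(d,np.hypot(*d[:2]),np.degrees(t0))
r=45
for k in range(1,25):
    th=np.degrees(t0)-20*k; print(k,round(th,1),(360+th),(-r*np.sin(np.radians(th))-d[1]).round(1),(r*np.cos(np.radians(th))-d[0]).round(1))
```

```text
[ 0.48938702 -0.19293641  0.07384869] 0.02138495888690565 30.000484585762024
[ -6.30562241 -45.00192959   0.        ] 45.44155082121725 97.97629371086558
1 78.0 437.97629371086555 1.0 15.7
2 58.0 417.97629371086555 6.8 30.2
3 38.0 397.97629371086555 17.3 41.8
4 18.0 377.97629371086555 31.1 49.1
5 -2.0 357.97629371086555 46.6 51.3
6 -22.0 337.97629371086555 61.9 48.0
7 -42.0 317.97629371086555 75.1 39.7
8 -62.0 297.97629371086555 84.7 27.4
9 -82.0 277.97629371086555 89.6 12.5
10 -102.0 257.97629371086555 89.0 -3.1
11 -122.0 237.97629371086558 83.2 -17.6
12 -142.0 217.97629371086558 72.7 -29.2
13 -162.0 197.97629371086558 58.9 -36.5
14 -182.0 177.97629371086558 43.4 -38.7
15 -202.0 157.97629371086558 28.1 -35.4
16 -222.0 137.97629371086558 14.9 -27.1
17 -242.0 117.97629371086558 5.3 -14.8
18 -262.0 97.97629371086555 0.4 0.1
19 -282.0 77.97629371086555 1.0 15.7
20 -302.0 57.97629371086555 6.8 30.2
21 -322.0 37.97629371086555 17.3 41.8
22 -342.0 17.976293710865548 31.1 49.1
23 -362.0 -2.023706289134452 46.6 51.3
24 -382.0 -22.023706289134452 61.9 48.0
```

Call:
arm_command(
  targets=[0,0,0,1,15.7,0,1,0,0,0,6.8,30.2,0,1,0,0,0,17.3,41.8,0,1,0,0,0,31.1,49.1,0,1,0,0,0,46.6,51.3,0,1,0,0,0,61.9,48,0,1,0,0,0,75.1,39.7,0,1,0,0,0,84.7,27.4,0,1,0,0,0,89.6,12.5,0,1,0,0,0,89,-3.1,0,1,0,0,0,89,-3.1,0,1],
)

```text
time: 47.3
tool_pos: [0.4799, -0.1033, 0.0738]
ee_rot: [3.141, -0.0, 1.615]
wrist_force: [-2.1, -2.8, 3.1]
width: 0.0215
finger_force: 30.0
```

Call:
arm_command(
  targets=[0,0,0,-5.8,-14.5,0,1,0,0,0,-16.3,-26.1,0,1,0,0,0,-30.1,-33.4,0,1,0,0,0,-45.6,-35.6,0,1,0,0,0,-60.9,-32.3,0,1,0,0,0,-74.1,-24,0,1,0,0,0,-83.7,-11.7,0,1,0,0,0,-88.6,3.2,0,1,0,0,0,-88,18.8,0,1,0,0,0,-82.2,33.3,0,1,0,0,0,-71.7,44.9,0,1,0,0,0,-65,49,0,1,0,0,0,-65,49,0,1],
)

```text
time: 48.6
tool_pos: [0.5354, -0.167, 0.0739]
ee_rot: [3.137, 0.0, 1.615]
wrist_force: [4.7, -2.1, 2.7]
width: 0.0215
finger_force: 30.0
```

Call:
arm_command(
  targets=[0,0,0,5,2.5,0,1,0,0,0,10,4,0,1,0,0,0,15,5,0,1,0,0,0,19,5,0,1,0,0,0,22,5,0,1,0,0,0,22,5,0,1],
)

```text
time: 49.2
tool_pos: [0.5398, -0.1448, 0.0739]
ee_rot: [3.135, 0.0, 1.614]
wrist_force: [6.8, -2.5, -0.6]
width: 0.0216
finger_force: 30.0
```

Call:
arm_command(
  targets=[0,0,0,2,0.5,0,1,0,0,0,4,0.5,0,1,0,0,0,4,0.5,0,1],
)

```text
time: 49.5
tool_pos: [0.5398, -0.144, 0.0739]
ee_rot: [3.136, 0.006, 1.613]
wrist_force: [5.6, -8.7, -1.0]
width: 0.0214
finger_force: 30.0
```

Stiff at the back stop. I release, lift and check.

Call:
arm_command(
  targets=[0,0,0,-3,-1,0,1,0,0,0,-3,-1,0,0.4,0,0,0,-3,-1,0,0.1,0,0,0,-3,-1,0,-0.2,0,0,0,-3,-1,0,-0.2,0,0,0,-3,-1,-30,-0.2,0,0,0,-3,-1,-70,-0.2,0,0,0,-3,-1,-120,-0.2,0,0,0,-3,-1,-170,-0.2,0,0,0,-3,-50,-210,-0.2,0,0,0,-3,-90,-250,-0.2,0,0,0,-3,-90,-270,-0.2,0,0,0,-3,-90,-270,-0.2,0,0,0,-3,-90,-270,-0.2],
)

```text
time: 50.9
tool_pos: [0.448, -0.1478, 0.344]
ee_rot: [3.138, -0.0, 1.614]
wrist_force: [0.2, -0.4, -0.5]
width: 0.0564
finger_force: 0.0
```

Run:
```python
from wt import *
s=snap('wrist','pics/w14.png');C=cloud(s);z=C[...,2];c=s['color'].astype(int)
m=(z>.09)&(z<.12)&(abs(C[...,0]-.5)<.08)&(abs(C[...,1]+.15)<.08)
for mm in big(m,1): print('knob',cv2.minEnclosingCircle(rays(s,mm,.102).astype(np.float32)))
sc=snap('scene','pics/s14.png');weights(sc,lo=.011,hi=.05,x0=.35,x1=.59,y0=-.42,y1=-.3,ht=.019)
sd=snap('side','pics/d14.png')
a=cv2.imread('pics/w14.png');b=cv2.imread('pics/s14.png')[120:280,200:370]
cv2.imwrite('pics/c14.png',np.hstack([cv2.resize(a,(400,300)),cv2.resize(b,(400,300),interpolation=2)]))
o=robot.get_obs();print(o['tool_pos'],o['time'])
```

```text
knob ((0.5390130281448364, -0.14617949724197388), 0.011690953746438026)
45 [ 0.4808 -0.361 ] 0.016 sat 18.0 [ 0.4801 -0.3585] zmax 0.025
[ 0.44785897 -0.14749251  0.3408775 ] 51.05
```

View pics/c14.png

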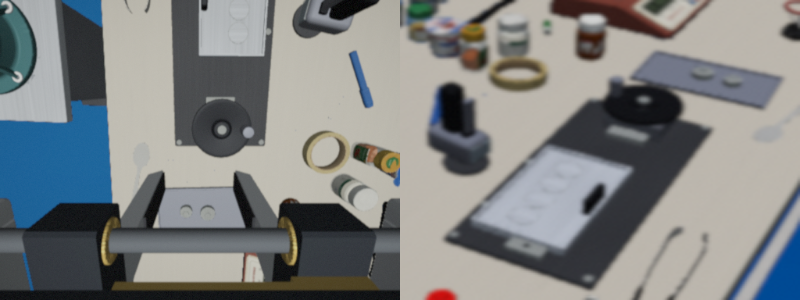

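The picture shows both weights upright in the tray at (186,212) and (208,212), the jaw back, the plate at its stops, and the gripper clear. I hand in.

```bash
python3 -c "
from bench import robot
print(robot.close_job())"
```

```text
the job is handed in; nothing more can be done
None
```

I carried out every step and handed the job in at about 51 s of robot time; the last look showed both weights upright in the tray, the jaw fully back and the plate at its stops, but no verdict came back.

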